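Reset the tripped marking stand and stamp the tag

ROBOT

A 7-joint arm with a two-finger parallel gripper is mounted at the origin on a cart in front of the work surface, level with it; the furniture and walls round the work are solid. World frame = base frame: x ahead of the robot, y to its left, z up, the work surface at z = 0. Lengths are in m, angles in rad, forces in N, time in s.
With the tool pointing down it reaches from about 0.4 to 0.85 m from the base axis. Payload 4.5 kg.
Tool frame: the origin (TCP) lies midway between the tips of the shut fingers; the grasp point (between the pads) lies 19 mm behind it; z points along the fingers, y is the direction in which the jaws open and shut (so a half turn about z gives the same grasp; the last joint's range is limited). The gripper opens to 88 mm and grips with 3 to 60 N. Pads are 18 mm wide; open, the fingers measure 123 mm over their backs; the gripper's body (75 mm by 187 mm) begins 45 mm behind the grasp point.
Start: joints at [-1.244, 0.689, -0.195, 1.565, 0.157, 0.902, -0.215], TCP at [0.18, 0.598, 0.239] pointing down, gripper open.
Joint ranges: [-3.01, 3.01], [-0.46, 2.08], [-1.47, 1.51], [0.13, 2.56], [-1, 4.14], [0.04, 2.09], [-2.66, 2.66]. Speed limits (rad/s): [2.57, 2.57, 3.14, 3.14, 3.14, 3.14, 3.14].

INTERFACE

Orientations are given as a rotation vector (axis times angle).
In Python, from cell import * gives the robot as it stands.
- The arm moves only by the tool send_rows, never from a script. Its argument "deltas" is one flat list of numbers, 7 for each row, row after row: the shift along the tool's x, y, z in cm, then the turn, a rotation vector about the tool's x, y, z in degrees, then the finger opening in cm, from 0 to 8.81. In form: [tx, ty, tz, wx, wy, wz, jaw, tx, ty, tz, wx, wy, wz, jaw, ...]. A call has 1 to 12 rows; each row shifts and turns the commanded pose from where the row before left it, along the tool's axes as they then stand; what a row does not reach is not made up. A row lasts 1/8 s, in which the tool goes at most 62.5 mm and 10.7 degrees, less where a joint would pass 70% of its speed; a pose out of reach is approached as far as the arm can. A call with a gripper value outside its range is refused whole. The fingers move at their own pace and stop on an object; the grip force is fixed at half the most. Time passes only in rows, so rows that do not move let the fingers close. It gives the time, the measured TCP pose, the force and the opening at its end, in the units of the state.
- sense(): the state, without advancing time (a new reading comes with each control period).
- grab_frame(name): name is "scene" or "top" or "wrist"; returns a dict with "img" (420x560x3 uint8, blue, green, red), "vfov" (degrees; the focal length in pixels is half the picture's height over the tangent of half this angle, whatever the lens; pixels are square), "cx", "cy" (the principal point, pixels), "R" (3x3) and "t" (3): a world point X has camera coordinates R X + t. Camera axes: x right, y down, z forward; pixel columns grow to the right and rows downward; lengths in m; the calibration is good to about 2 mm. A picture is of the moment at which its call begins. There is no depth.
- finish_job(): hands the job in, once; it reports no verdict.
Trained networks look in a picture, given as the dict that the camera call returned (one of the last four; its "shot" number tells which), for a name from the list of things; names that differ only in an ending like _2 or _b are one class to them, and where a whole thing is asked for, a point or a joint stands for the part that bears it (a point fixed in the world has none). Each returns a list of dicts, best first, with "conf" (0 to 1); they miss things now and then, are a little off and sometimes report something else, mostly with a low value. They report only what shows in the picture. A call takes as long as a camera call. They do not tell look-alikes from the thing itself.
- cut_out(picture, query): "mask" (420x560 bool, what is visible of it) and "bbox" ([left, top, width, height] in pixels, round what is visible of it).
The state is a dict: "time_s": time; "qpos": joint angles; "qd": joint speeds; "joint_torque": joint torques, N m; "tcp_pos": TCP position; "eef_rot": TCP orientation; "wrist_force": force on the tool from outside, world axes, zero at the start; "ft_torque": the same for the moment, N m; "grip_width": finger opening in m.
Only numpy, scipy, OpenCV 4.12 (cv2) and the standard library are available. Lean on these libraries where they do the work, as an engineer would, in place of code of your own. Each camera call takes 0.05 s, during which the arm holds its last target.

TASK

The magnet of the marking stand has tripped, and its lever stands half way: reset it by pulling the lever fully off, towards the sloped stand's low front edge, and then throwing it fully on. Then take the stamp with the round die, set it flat and square inside the circle on the sloped metal tag, press until the sprung bed has sunk about 6 mm (not down to its stop), hold it there for a second, and lift it straight off without sliding. Stand the stamp back upright where it stood, and leave the square stamp, the tape roll, the tub of screws and the loose wood block alone.

Things in the scene. Friction and masses are not known exactly. Their poses are not given: they have to be found in the camera images.
- stand: fixed marking stand: dark base plate 160 (x) x 220 (y) x 12 mm; origin at the centre of its underside, x from its low front edge (facing the robot within 0.3 rad) to its back. At y = +50 mm a grey wedge, 94 x 76 mm, rises from 45 mm at the front to 97 mm at the back and carries the sprung bed. At y = -70 mm a grey switch box, 84 x 58 mm, top at 61 mm, carries the trip lever.
- tag_mark (a point): centre of the circle (outline 41 mm across) on the face of the tag, a bare aluminium plate 62 x 58 mm on the sprung bed; 91 mm above the table, 22 mm out from the wedge's slope. z is the tag's outward normal, leaning 0.5 rad (29 degrees) from vertical towards the stand's front (-x of the stand); y is the stand's y, x runs up the slope. It moves with the bed.
- bed (a joint): how far the bed with its tag has been pressed in along -z of tag_mark, in m: 0 is fully up, 0.010 is the stop. A spring pushes it back: about 2.2 N at the start of the travel and 1.5 N more for each mm (about 11 N at 6 mm).
- trip_lever (a joint): angle of the trip lever in rad: -0.6 is fully off (leaning to the stand's front, -x), +0.6 is fully on (leaning to the stand's back, +x), about 0 (upright) is tripped. Hinge axis along the stand's y. It stays where it is left; moving it takes about 1 N near its tip.
- lever_hinge (a point): point on the hinge axis of the trip lever, 58 mm above the table; axes as the stand's
- lever_tip (a point): middle of the top end of the trip lever, a black paddle 10 mm thick (x), 24 mm wide (y), the tip 46 mm from the hinge axis and 104 mm above the table when upright. z runs along the paddle away from the hinge.
- rest_board: plywood board 80 x 200 x 12 mm, fixed to the table, origin at the centre of its underside, its top 12 mm above the table; on it two black rubber discs 52 mm across, at y = +60 and -60 mm, on each of which a stamp stands at the start
- round_stamp_mid (a point): the round stamp, half-way up (45.5 mm above its die face). Hand stamp 91 mm high, 0.14 kg, round about its z axis, which points from die to handle top: a round steel die 28 mm across and 10 mm high at the bottom, a neck 14 mm across, and from 30 to 80 mm above the die face a wooden handle 24 mm across, to be gripped there.
- die_face (a point): centre of the flat die face, the underside of the round stamp; z as for round_stamp_mid
- square_stamp_mid (a point): the square stamp, half-way up; the same handle, but its die is a square of 28 x 28 mm, 10 mm high. To be left alone.
- tape_roll: roll of black tape lying flat, 62 x 60 x 19 mm, origin at the centre of its underside; to be left alone
- cup_of_screws: small white tub with an orange lid, 61 mm across, 42 mm high, origin at the centre of its underside; to be left alone
- wood_block_a: loose sawn pine offcut 30 x 45 x 30 mm, origin at the centre of its underside; to be left alone
Not all that is in view belongs to the job. What is shaped like the part that bears round_stamp_mid but pink is not meant.

How it is judged:
By the outcome, as a careful person would: the job done as asked, in the order asked, and still so for the second after the job is handed in, with the robot touching nothing.
It also fails if it takes over 67 s, if anything falls off the work surface, if the arm or the gripper's body presses on something with over 40 N, if the wrist force passes 120 N, or if a joint passes its speed limit or range.

## Working session

There is one attempt and no reset: what is moved stays moved. The work goes in short steps, Python scripts to look and compute and a tool call to move; the robot and the scene stay as the last step left them, time stands still between calls to the robot, and variables do not carry over. Pictures are saved under pics/ and viewed, and the job is handed in when it is done.

Besides the shell and the picture viewer there is one more tool, called after "Emit:" in YAML: its name, and indented under it one key for each argument. send_rows: Moves the arm, as the interface text tells. Its arguments: {"type":"object","properties":{"deltas":{"type":"array","items":{"type":"number"}}},"required":["deltas"]}

```bash
mkdir -p pics; ls; python3 - <<'E'
from cell import *
import cv2
s=sense()
print({k:s[k] for k in ("time_s","qpos","tcp_pos","eef_rot","wrist_force","grip_width")})
for n in ("scene","top","wrist"):
    p=grab_frame(n); cv2.imwrite(f"pics/{n}0.png",p["img"]); print(n,p["vfov"],p["cx"],p["cy"],p["R"],p["t"],p["shot"])
E
```

```text
pics
{'time_s': 0.0, 'qpos': array([-1.2442004 ,  0.68996258, -0.19452542,  1.56637299,  0.15733082,
        0.90247727, -0.2151165 ]), 'tcp_pos': array([0.18025804, 0.59777335, 0.23791596]), 'eef_rot': array([-4.58109922e-01, -3.10789258e+00,  2.85976253e-03]), 'wrist_force': array([0.51496906, 0.53757983, 0.45703264]), 'grip_width': 0.08788343575600609}
scene 43.987461298114056 278.31073643561984 214.29988171702706 [[ 0.80285265 -0.59592903  0.01721091]
 [-0.37946059 -0.53306018 -0.75621195]
 [ 0.4598231   0.6005959  -0.65410036]] [-0.41336428  0.33004813  0.8655997 ] 1
top 49.59460409367159 285.6871896560051 208.83084447693955 [[ 0.00655016 -0.99961407  0.02699654]
 [-0.98691462 -0.01081184 -0.16088081]
 [ 0.1611106  -0.02558948 -0.98660456]] [0.06631217 0.56855568 0.98603859] 2
wrist 66.34030926439276 276.53089528276587 212.14153365136707 [[ 0.28915097  0.95728033 -0.00246791]
 [ 0.90735445 -0.27324709  0.31944315]
 [ 0.3051223  -0.09460656 -0.94760223]] [-0.62306259 -0.04424396  0.39173909] 3
```

View pics/scene0.png

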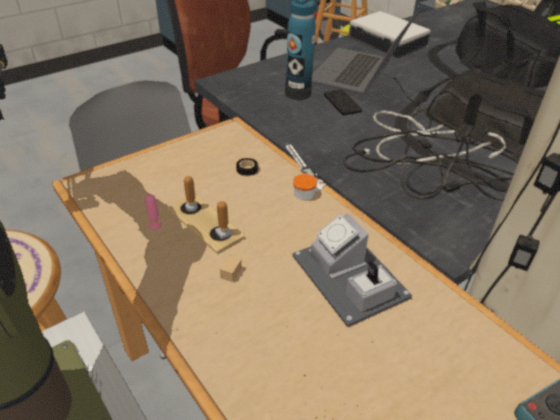

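View pics/top0.png

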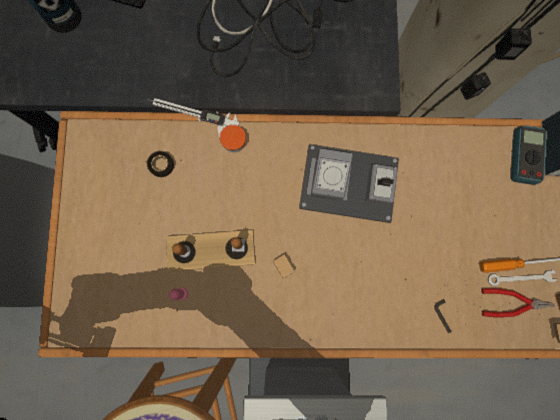

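View pics/wrist0.png

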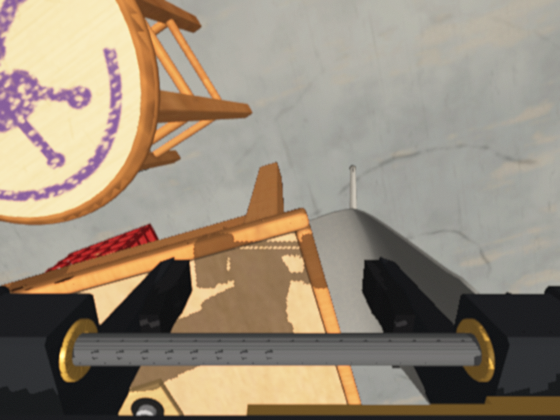

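The scene view shows the stand at around (350,270), the two stamps at (190,195) and (222,220), and the pink decoy at (152,210). The top view shows the stand at (350,183) and the stamps at (183,250) and (237,245). Next I'll run the networks and look at enlarged crops.

```bash
cat > h.py <<'E'
import numpy as np, cv2
from scipy.spatial.transform import Rotation as Ro
def f(p): return p["img"].shape[0]/2/np.tan(np.radians(p["vfov"])/2)
def proj(p,X):
    X=np.atleast_2d(X); c=X@np.array(p["R"]).T+np.array(p["t"]); 
    return np.c_[f(p)*c[:,0]/c[:,2]+p["cx"], f(p)*c[:,1]/c[:,2]+p["cy"]]
def ray(p,u,v):
    R=np.array(p["R"]);d=R.T@np.array([(u-p["cx"])/f(p),(v-p["cy"])/f(p),1]); return -R.T@np.array(p["t"]), d
def onz(p,u,v,z):
    o,d=ray(p,u,v); return o+d*(z-o[2])/d[2]
def crop(p,x,y,w,h,s,name):
    cv2.imwrite(name,cv2.resize(p["img"][y:y+h,x:x+w],None,fx=s,fy=s,interpolation=cv2.INTER_CUBIC))
E
python3 - <<'E'
from cell import *
from h import *
import pickle
ps={}
for n in ("scene","top"):
    p=grab_frame(n); ps[n]=p
    for q in ("stand","round_stamp_mid","square_stamp_mid","rest_board","lever_tip","tag_mark","bed","die_face","tape_roll","cup_of_screws","wood_block_a"):
        r=cut_out(p,q)
        for d in r[:3]:
            m=d["mask"]; ys,xs=np.nonzero(m)
            print(n,q,round(d["conf"],2),d["bbox"],m.sum(),xs.mean().round(1),ys.mean().round(1))
pickle.dump(ps,open("ps.pkl","wb"))
crop(ps["top"],290,130,120,100,6,"pics/top_st.png")
crop(ps["top"],160,220,120,90,6,"pics/top_b.png")
crop(ps["scene"],285,205,130,120,5,"pics/sc_st.png")
crop(ps["scene"],135,165,130,120,5,"pics/sc_b.png")
E
```

```text
scene round_stamp_mid 0.68 [185.6, 174.4, 12.6, 37.9] 325 190.0 193.2
scene round_stamp_mid 0.65 [145.8, 192.8, 16.0, 39.4] 332 152.5 212.5
scene square_stamp_mid 0.97 [216.2, 201.2, 16.4, 39.4] 373 222.8 220.2
scene rest_board 0.6 [169.3, 193.6, 71.7, 59.9] 1741 204.8 224.0
scene tag_mark 0.67 [313.6, 211.3, 51.4, 44.5] 979 338.4 234.8
scene bed 0.57 [314.0, 216.3, 45.1, 41.1] 947 338.1 235.4
scene die_face 0.74 [184.6, 174.5, 9.3, 38.4] 336 189.6 193.6
scene die_face 0.59 [145.1, 193.0, 22.5, 36.8] 397 152.6 212.2
scene tape_roll 0.66 [235.8, 157.4, 25.4, 18.0] 339 246.9 166.5
scene cup_of_screws 0.64 [291.8, 171.5, 27.5, 31.0] 476 304.4 186.0
scene wood_block_a 0.71 [218.6, 256.9, 26.1, 23.0] 378 230.6 268.3
top stand 0.9 [298.0, 144.5, 103.7, 75.1] 6182 349.1 182.7
top round_stamp_mid 0.7 [173.7, 241.7, 16.4, 15.0] 155 181.0 249.3
top round_stamp_mid 0.54 [172.0, 291.5, 16.2, 8.4] 133 177.8 293.2
top round_stamp_mid 0.35 [380.8, 177.4, 11.6, 2.5] 98 385.7 181.3
top square_stamp_mid 0.54 [229.3, 235.6, 14.3, 16.9] 179 237.2 243.6
top rest_board 0.74 [163.8, 228.4, 91.2, 41.8] 2701 210.3 250.1
top lever_tip 0.46 [374.7, 176.2, 19.3, 12.4] 107 385.1 181.2
top lever_tip 0.3 [316.1, 163.2, 32.0, 29.5] 936 332.2 174.3
top tag_mark 0.87 [316.3, 159.5, 36.2, 32.3] 898 332.4 173.7
top bed 0.61 [316.1, 161.4, 31.5, 30.5] 839 331.9 175.0
top die_face 0.75 [174.5, 245.7, 15.3, 11.7] 179 180.8 249.4
top die_face 0.69 [170.8, 286.7, 15.7, 13.7] 205 178.5 293.2
top tape_roll 0.85 [146.3, 151.1, 31.0, 23.1] 446 159.9 163.5
top cup_of_screws 0.93 [221.9, 123.2, 24.3, 27.5] 588 233.1 137.7
top cup_of_screws 0.69 [168.3, 230.1, 87.8, 40.9] 2715 210.4 250.0
top wood_block_a 0.51 [277.5, 254.0, 15.5, 23.1] 258 283.1 265.5
```

View pics/top_st.png

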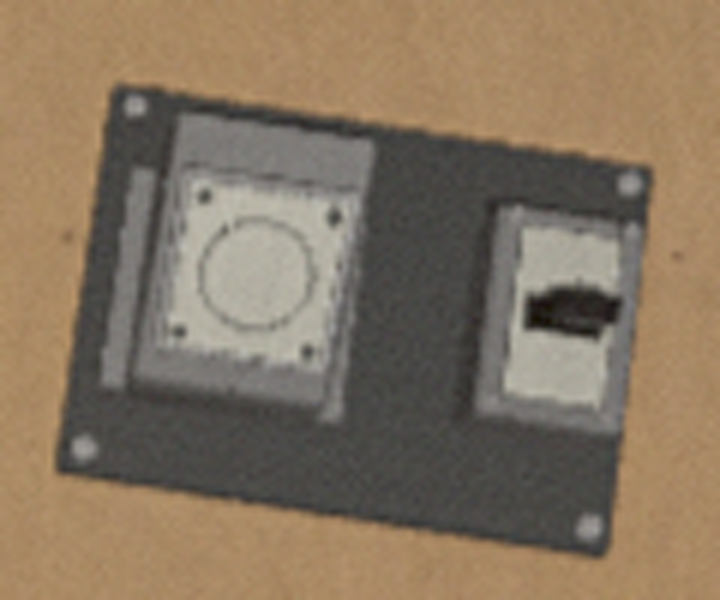

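View pics/top_b.png

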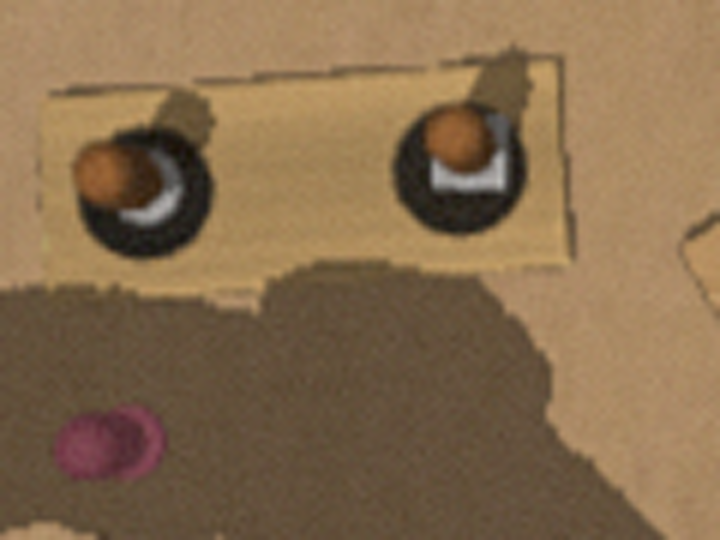

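View pics/sc_st.png

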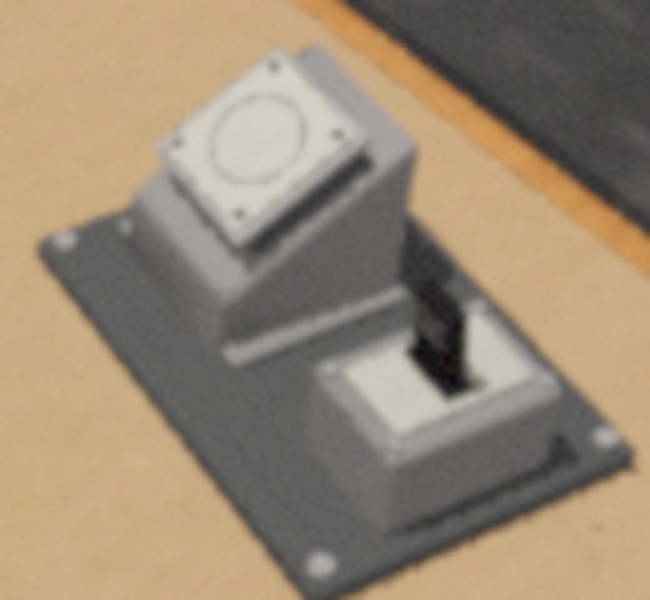

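View pics/sc_b.png

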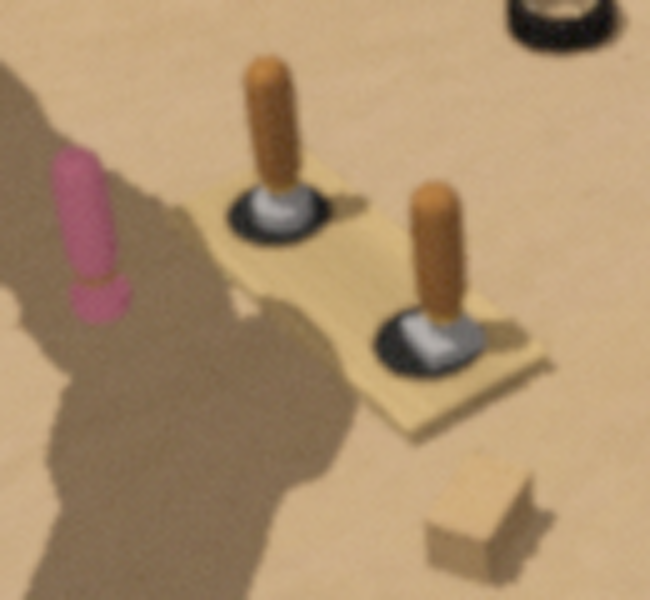

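```bash
python3 - <<'E'
from h import *
import pickle
from scipy.optimize import least_squares
ps=pickle.load(open("ps.pkl","rb")); T,S=ps["top"],ps["scene"]
def px(c,x0,y0,s): c=np.array(c,float); return np.array([x0,y0])+(c+.5)/s-.5
tp=lambda *c: px(c,290,130,6); sp=lambda *c: px(c,285,205,5)
tb=lambda *c: px(c,160,220,6); sb=lambda *c: px(c,135,165,5)
def W(P,l):
    c,s=np.cos(P[2]),np.sin(P[2]); l=np.asarray(l,float); return np.array([P[0]+c*l[0]-s*l[1],P[1]+s*l[0]+c*l[1],l[2]])
obs=[(T,tp(112,87),(80,110,12)),(T,tp(652,168),(80,-110,12)),(T,tp(606,556),(-80,-110,12)),(T,tp(57,470),(-80,110,12)),
 (S,sp(40,245),(-80,110,12)),(S,sp(632,460),(80,-110,12))]
# circle centre
def res(P):
    r=[proj(c,W(P,np.array(l)/1e3))[0]-o for c,o,l in obs]
    r+= [proj(T,W(P,(P[3],.05,.091)))[0]-tp(257,273), proj(S,W(P,(P[3],.05,.091)))[0]-sp(258,139)]
    r+= [proj(T,W(P,(P[4],-.07,.104)))[0]-tp(572,305), proj(S,W(P,(P[5],-.07,.104)))[0]-sp(438,290)]
    return np.ravel(r)
s=least_squares(res,[.7,-.1,0,0,0,0]); print("stand x y yaw tagx lev",s.x.round(4)); print(res(s.x).reshape(-1,2).round(1))
print("tag",W(s.x,(s.x[3],.05,.091)),"per view", [onz(c,*o,.091).round(4) for c,o in ((T,tp(257,273)),(S,sp(258,139)))])
# board
print("disc top", onz(T,*tb(146,192),.013), onz(S,*sb(279,213),.013), "sq", onz(T,*tb(460,170),.013),onz(S,*sb(430,340),.013))
print("handle top", onz(T,*tb(107,176),.015+.086), onz(S,*sb(268,70),.015+.086))
print("handle top sq", onz(T,*tb(460,138),.015+.086), onz(S,*sb(437,196),.015+.086))
bo=[(T,tb(44,95),(40,100,12)),(T,tb(560,58),(40,-100,12)),(T,tb(574,262),(-40,-100,12)),(T,tb(44,285),(-40,100,12)),(S,sb(550,352),(40,-100,12)),(S,sb(415,432),(-40,-100,12)),(S,sb(178,205),(-40,100,12))]
r2=lambda P: np.ravel([proj(c,W(P,np.array(l)/1e3))[0]-o for c,o,l in bo])
b=least_squares(r2,[.5,.2,0]); print("board",b.x.round(4)); print(r2(b.x).reshape(-1,2).round(1))
print("round spot",W(b.x,(0,.06,.0)),"sq",W(b.x,(0,-.06,0)))
E
```

```text
stand x y yaw tagx lev [ 0.6385 -0.081  -0.1506 -0.0083 -0.0057 -0.0022]
[[ 0.6 -1. ]
 [ 1.   0. ]
 [ 0.8  0.5]
 [-0.3 -0. ]
 [-2.7 -2.5]
 [-0.1 -2.5]
 [ 0.2 -0.5]
 [-0.9 -1.1]
 [ 3.2  0.4]
 [ 0.3  0.7]]
tag [ 0.63786419 -0.03037095  0.091     ] per view [array([ 0.6368, -0.0298,  0.091 ]), array([ 0.6373, -0.034 ,  0.091 ])]
disc top [0.47140473 0.30303761 0.013     ] [0.47144142 0.29720022 0.013     ] sq [0.48082642 0.18364803 0.013     ] [0.48306288 0.17850723 0.013     ]
handle top [0.47104327 0.29962816 0.101     ] [0.47270341 0.29303525 0.101     ]
handle top sq [0.48545603 0.17670882 0.101     ] [0.48784836 0.17128565 0.101     ]
board [0.4796 0.2405 0.066 ]
[[ 0.5 -2. ]
 [ 1.2 -0.7]
 [ 0.6 -0.1]
 [ 1.1  1.3]
 [ 0.3 -1. ]
 [-1.5 -1.3]
 [-2.  -0.9]]
round spot [0.47563554 0.3003823  0.        ] sq [0.483545   0.18064325 0.        ]
```

```bash
cat >> h.py <<'E'
def plan(s,pos,R,nmin=1,tmax=6.0,rmax=10.0):
    """relative move from measured pose s to pos,R (3x3). straight in space, turn spread evenly; prints per-row tool-frame deltas"""
    p0=np.array(s["tcp_pos"]);R0=Ro.from_rotvec(s["eef_rot"]);R1=Ro.from_matrix(R)
    w=(R0.inv()*R1).as_rotvec(); d=(np.array(pos)-p0)*100
    n=max(nmin,int(np.ceil(max(np.linalg.norm(d)/tmax,np.degrees(np.linalg.norm(w))/rmax))))
    print("n",n,"total d cm",d.round(2),"w deg",np.degrees(w).round(2))
    for k in range(n):
        Rk=R0*Ro.from_rotvec(w*k/n); print(np.r_[Rk.inv().apply(d/n).round(2),np.degrees(w/n).round(2)].tolist())
def down(jaw_yaw,tilt=0,stand_yaw=None):
    """tool z down, tool y along world angle jaw_yaw"""
    y=np.array([np.cos(jaw_yaw),np.sin(jaw_yaw),0]);z=np.array([0,0,-1.]);return np.c_[np.cross(y,z),y,z]
E
python3 - <<'E'
from cell import *
from h import *
s=sense(); print(Ro.from_rotvec(s["eef_rot"]).as_matrix().round(3))
for yaw in (-.15,-.15+np.pi): plan(s,(.624,-.15,.2),down(yaw))
E
```

```text
[[-0.957  0.289 -0.   ]
 [ 0.289  0.957  0.   ]
 [ 0.     0.    -1.   ]]
n 15 total d cm [ 44.37 -74.85  -3.87] w deg [ 0.000e+00 -1.000e-02  8.182e+01]
[-4.27, -3.92, 0.26, 0.0, -0.0, 5.45]
[-4.63, -3.5, 0.26, 0.0, -0.0, 5.45]
[-4.94, -3.04, 0.26, 0.0, -0.0, 5.45]
[-5.2, -2.56, 0.26, 0.0, -0.0, 5.45]
[-5.42, -2.06, 0.26, 0.0, -0.0, 5.45]
[-5.59, -1.53, 0.26, 0.0, -0.0, 5.45]
[-5.72, -0.99, 0.26, 0.0, -0.0, 5.45]
[-5.78, -0.44, 0.26, 0.0, -0.0, 5.45]
[-5.8, 0.11, 0.26, 0.0, -0.0, 5.45]
[-5.76, 0.66, 0.26, 0.0, -0.0, 5.45]
[-5.67, 1.2, 0.26, 0.0, -0.0, 5.45]
[-5.53, 1.74, 0.26, 0.0, -0.0, 5.45]
[-5.34, 2.26, 0.26, 0.0, -0.0, 5.45]
[-5.11, 2.75, 0.26, 0.0, -0.0, 5.45]
[-4.82, 3.23, 0.26, 0.0, -0.0, 5.45]
n 15 total d cm [ 44.37 -74.85  -3.87] w deg [ 1.000e-02  0.000e+00 -9.818e+01]
[-4.27, -3.92, 0.26, 0.0, 0.0, -6.55]
[-3.8, -4.39, 0.26, 0.0, 0.0, -6.55]
[-3.27, -4.79, 0.26, 0.0, 0.0, -6.55]
[-2.7, -5.13, 0.26, 0.0, 0.0, -6.55]
[-2.1, -5.41, 0.26, 0.0, 0.0, -6.55]
[-1.47, -5.61, 0.26, 0.0, 0.0, -6.55]
[-0.82, -5.74, 0.26, 0.0, 0.0, -6.55]
[-0.16, -5.8, 0.26, 0.0, 0.0, -6.55]
[0.5, -5.78, 0.26, 0.0, 0.0, -6.55]
[1.15, -5.68, 0.26, 0.0, 0.0, -6.55]
[1.79, -5.52, 0.26, 0.0, 0.0, -6.55]
[2.41, -5.28, 0.26, 0.0, 0.0, -6.55]
[3.0, -4.97, 0.26, 0.0, 0.0, -6.55]
[3.54, -4.59, 0.26, 0.0, 0.0, -6.55]
[4.04, -4.16, 0.26, 0.0, 0.0, -6.55]
```

Emit:
send_rows:
  deltas: [-4.27, -3.92, 0.1, 0, 0, 5.45, 8.0, -4.63, -3.5, 0.1, 0, 0, 5.45, 8.0, -4.94, -3.04, 0.1, 0, 0, 5.45, 7.0, -5.2, -2.56, 0.1, 0, 0, 5.45, 7.0, -5.42, -2.06, 0.1, 0, 0, 5.45, 6.0, -5.59, -1.53, 0.2, 0, 0, 5.45, 5.0, -5.72, -0.99, 0.2, 0, 0, 5.45, 5.0, -5.78, -0.44, 0.2, 0, 0, 5.45, 5.0, -5.8, 0.11, 0.2, 0, 0, 5.45, 5.0, -5.76, 0.66, 0.2, 0, 0, 5.45, 5.0, -5.67, 1.2, 0.2, 0, 0, 5.45, 5.0, -5.53, 1.74, 0.2, 0, 0, 5.45, 5.0]

```text
time_s: 2.85
tcp_pos: [0.5366, -0.0015, 0.2199]
eef_rot: [2.068, 2.365, 0.001]
wrist_force: [1.5, -0.4, 0.2]
grip_width: 0.0501
```

```bash
python3 - <<'E'
from cell import *
from h import *
s=sense(); print(s["time_s"],s["tcp_pos"],s["qpos"].round(2),s["wrist_force"],s["grip_width"])
plan(s,(.624,-.15,.2),down(-.15))
p=grab_frame("wrist"); cv2.imwrite("pics/w1.png",p["img"])
E
```

```text
2.85 [ 0.53657222 -0.00147424  0.21985399] [-0.11  0.6   0.04  1.86 -0.04  0.68  0.09] [ 1.47110757 -0.42049886  0.23896439] 0.050061893907276715
n 3 total d cm [  8.74 -14.85  -1.99] w deg [ 0.04 -0.03 16.25]
[-5.3, 2.23, 0.66, 0.01, -0.01, 5.42]
[-5.06, 2.72, 0.66, 0.01, -0.01, 5.42]
[-4.78, 3.18, 0.66, 0.01, -0.01, 5.42]
```

View pics/w1.png

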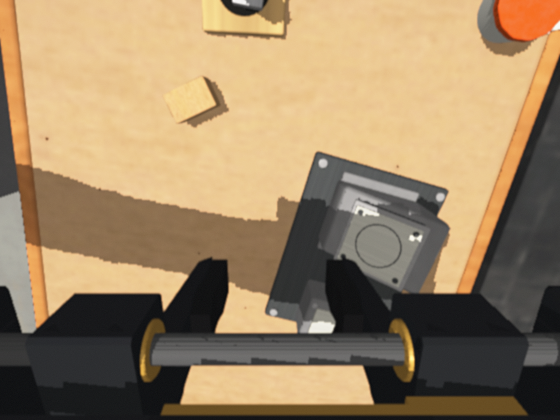

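The wrist picture shows the tag circle clearly at (379,245), with the stand plate around it and the lever hidden below the fingers.

```bash
python3 - <<'E'
from cell import *
from h import *
import pickle
p=grab_frame("wrist"); pickle.dump(p,open("w1.pkl","wb"))
crop(p,260,145,200,180,4,"pics/w1c.png")
print(onz(p,379,245,.091), [onz(p,*c,.012).round(4) for c in ((318,153),(447,189),(267,319))])
E
```

```text
[ 0.64189634 -0.04338236  0.091     ] [array([0.5832, 0.024 , 0.012 ]), array([0.7357, 0.0011, 0.012 ]), array([ 0.5515, -0.1983,  0.012 ])]
```

View pics/w1c.png

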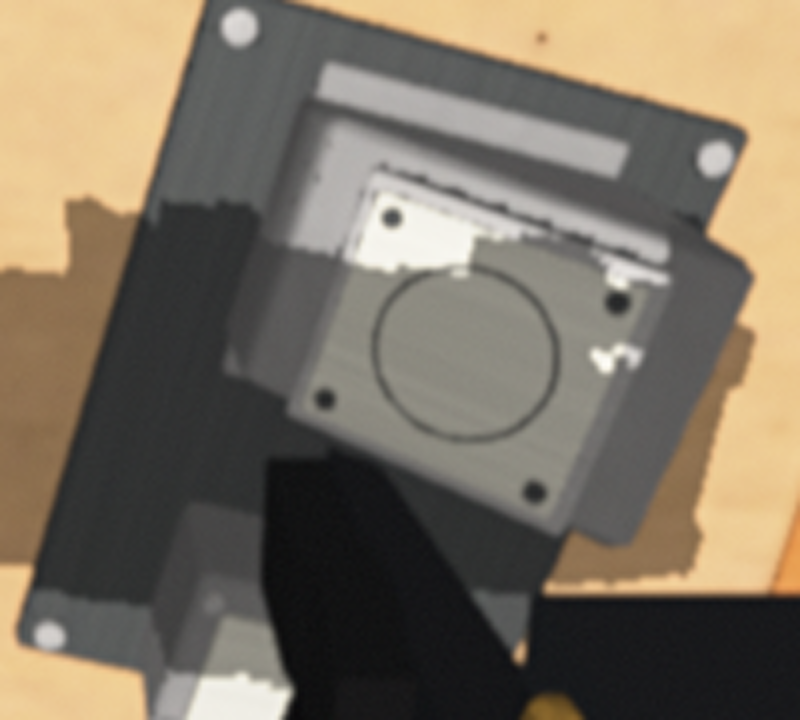

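Emit:
send_rows:
  deltas: [-5.3, 2.23, 0, 0, 0, 5.42, 5.0, -5.06, 2.72, 0, 0, 0, 5.42, 5.0, -4.78, 3.18, 0, 0, 0, 5.42, 5.0, 0, 0, 0, 0, 0, 0, 5]

```text
time_s: 3.45
tcp_pos: [0.6243, -0.1535, 0.2195]
eef_rot: [2.382, 2.042, -0.002]
wrist_force: [0.1, 1.7, -0.1]
grip_width: 0.0496
```

```bash
python3 - <<'E'
from cell import *
from h import *
import pickle
s=sense(); print(s["time_s"],s["tcp_pos"],s["qpos"].round(2),s["wrist_force"],s["grip_width"])
p=grab_frame("wrist"); cv2.imwrite("pics/w2.png",p["img"]);pickle.dump(p,open("w2.pkl","wb"))
E
```

```text
3.45 [ 0.62430088 -0.15348595  0.21954435] [ 0.11  0.73  0.11  1.54 -0.1   0.87  0.1 ] [ 0.10434675  1.73258481 -0.13827882] 0.049551302012439125
```

View pics/w2.png

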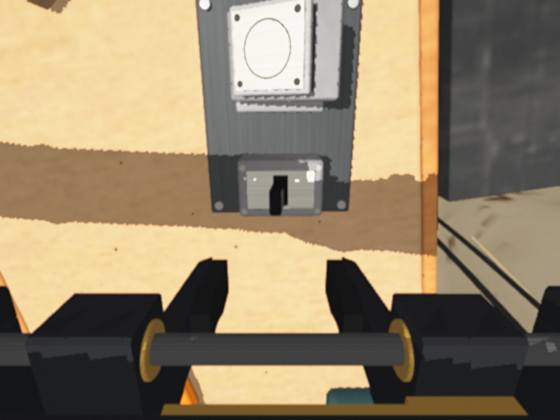

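Wrist view w2 (at rest) shows the circle at (268,48), the lever at (280,190) and the plate corners. I'll refit from w1.pkl and w2, because the arm was still moving in w1.png.

```bash
python3 - <<'E'
from h import *
import pickle
p=pickle.load(open("w2.pkl","rb")); crop(p,190,0,180,220,3.6,"pics/w2c.png") if 0 else cv2.imwrite("pics/w2c.png",cv2.resize(p["img"][0:225,190:370],None,fx=2.6,fy=2.6,interpolation=cv2.INTER_CUBIC))
w1=pickle.load(open("w1.pkl","rb"))
print("w1 tag",onz(w1,376.2,232.8,.091),"w2 tag",onz(p,268,48,.091))
print("tcp in w2",proj(p,[[.6243,-.1535,.2195]]), "lever tip pred",proj(p,[[.624,-.15,.104]]))
crop(p,230,145,105,80,7,"pics/w2l.png")
E
```

```text
w1 tag [ 0.63656156 -0.03154141  0.091     ] w2 tag [ 0.63719875 -0.03140297  0.091     ]
tcp in w2 [[276.16378648 273.78806354]] lever tip pred [[274.95777982 201.59973448]]
```

View pics/w2l.png

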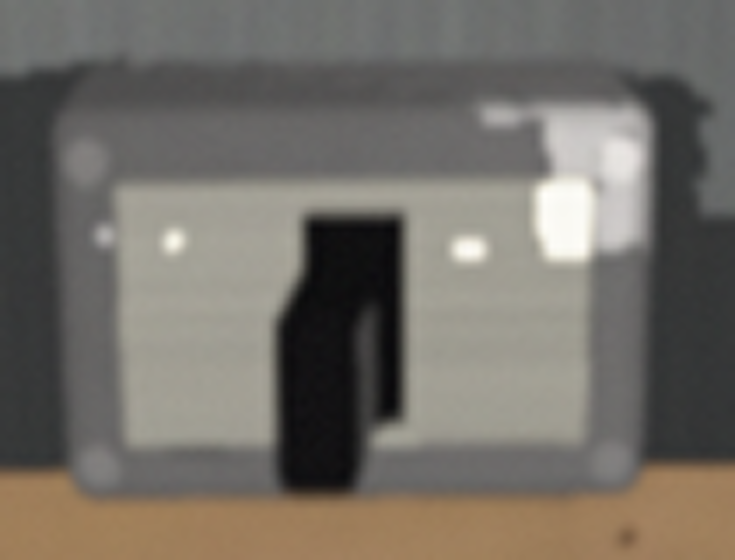

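View pics/w2c.png

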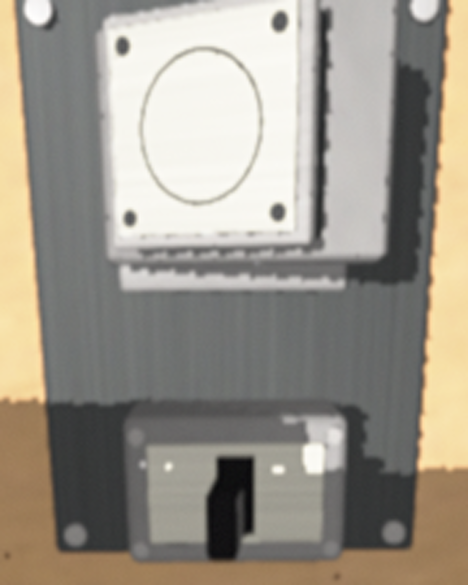

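```bash
python3 - <<'E'
from h import *
import pickle
p=pickle.load(open("w2.pkl","rb"))
L=lambda u,v:(230+(u+.5)/7-.5,145+(v+.5)/7-.5); C=lambda u,v:(190+(u+.5)/2.6-.5,(v+.5)/2.6-.5)
print("tip",onz(p,*L(318,405),.104),"slot",onz(p,*L(353,318),.061),"panel corners",[onz(p,*L(*c),.061).round(4) for c in((113,182),(592,180),(587,445),(123,447))])
b=[onz(p,*C(*c),.0125) for c in ((38,12),(425,8),(394,532),(75,535))]; print(np.round(b,4))
for i,j in((0,1),(3,2)): d=b[j]-b[i]; print("yaw",np.arctan2(d[1],d[0]))
for i,j in((3,0),(2,1)): d=b[j]-b[i]; print("yaw",np.arctan2(-d[0],d[1]))
print(np.mean(b,0))
from cell import *
s=sense(); print(s["time_s"],s["tcp_pos"])
plan(s,(.6235,-.151,.085),down(-.15))
E
```

```text
tip [ 0.62392124 -0.1507326   0.104     ] slot [ 0.62858826 -0.15200524  0.061     ] panel corners [array([ 0.599, -0.128,  0.061]), array([ 0.6638, -0.1378,  0.061 ]), array([ 0.6587, -0.1756,  0.061 ]), array([ 0.5934, -0.1657,  0.061 ])]
[[ 0.5836  0.0262  0.0125]
 [ 0.7234  0.0058  0.0125]
 [ 0.6943 -0.1925  0.0125]
 [ 0.5546 -0.1721  0.0125]]
yaw -0.1446017383790136
yaw -0.14522399599443345
yaw -0.1450945342799898
yaw -0.14564230656806515
[ 0.63899444 -0.08317365  0.0125    ]
3.5 [ 0.62343174 -0.14970523  0.21928274]
n 3 total d cm [ 1.000e-02 -1.300e-01 -1.343e+01] w deg [-0.    0.03  0.03]
[-0.04, 0.01, 4.48, -0.0, 0.01, 0.01]
[-0.04, 0.01, 4.48, -0.0, 0.01, 0.01]
[-0.04, 0.01, 4.48, -0.0, 0.01, 0.01]
```

Emit:
send_rows:
  deltas: [0.1, 0.5, 4.5, 0, 0, 0, 5.0, 0.1, 0, 4.5, 0, 0, 0, 5.0, 0, 0, 4.4, 0, 0, 0.2, 5.0, 0, 0, 0, 0, 0, 0, 5.0]

```text
time_s: 4.0
tcp_pos: [0.6255, -0.1435, 0.0827]
eef_rot: [-2.373, -2.047, 0.006]
wrist_force: [-0.1, 0.5, 0.4]
grip_width: 0.0499
```

Emit:
send_rows:
  deltas: [0, -1.0, 0, 0, 0, 0, 5.0, 0, -1.0, 0, 0, 0, 0, 5.0, 0, -0.8, 0, 0, 0, 0, 5.0, 0, -0.4, 0, 0, 0, 0, 5.0, 0, 0, 0, 0, 0, 0, 5.0]

```text
time_s: 4.62
tcp_pos: [0.5972, -0.1422, 0.0863]
eef_rot: [2.382, 2.048, 0.001]
wrist_force: [0.8, 0.2, 1.0]
grip_width: 0.05
```

Emit:
send_rows:
  deltas: [-0.5, -0.2, 0, 0, 0, 0, 5.0, 0, -0.2, 0, 0, 0, 0, 5.0, 0, 0, 0, 0, 0, 0, 5.0]

```text
time_s: 5.0
tcp_pos: [0.5919, -0.1471, 0.0855]
eef_rot: [-2.383, -2.047, 0.001]
wrist_force: [2.1, -1.2, -0.1]
grip_width: 0.0499
```

```bash
cat >> h.py <<'E'
H=np.array([.6289,-.1524]); c_,s_=np.cos(-.145),np.sin(-.145); RS=np.array([[c_,-s_],[s_,c_]])
def loc(xy): return RS.T@(np.array(xy)[:2]-H)
E
python3 - <<'E'
from cell import *
from h import *
s=sense(); print(s["time_s"],s["tcp_pos"],loc(s["tcp_pos"]),s["wrist_force"],s["grip_width"])
p=grab_frame("wrist");cv2.imwrite("pics/w3.png",cv2.resize(p["img"][180:340,180:380],None,fx=4,fy=3.7))
p=grab_frame("scene");crop(p,310,205,120,100,6,"pics/s3.png")
E
```

```text
5.0 [ 0.59194462 -0.14711248  0.08550346] [-0.03733158 -0.00010774] [ 2.14601817 -1.1817079  -0.07476207] 0.04990891498393599
```

View pics/w3.png

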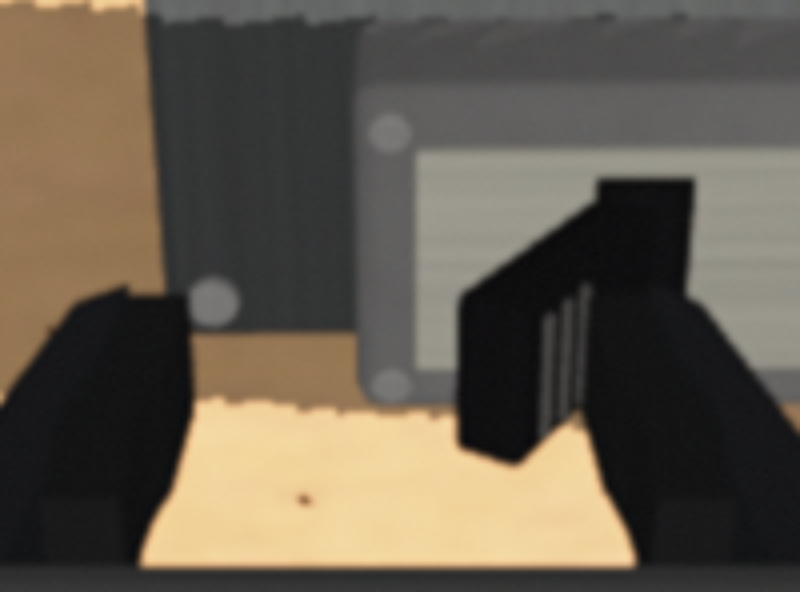

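View pics/s3.png

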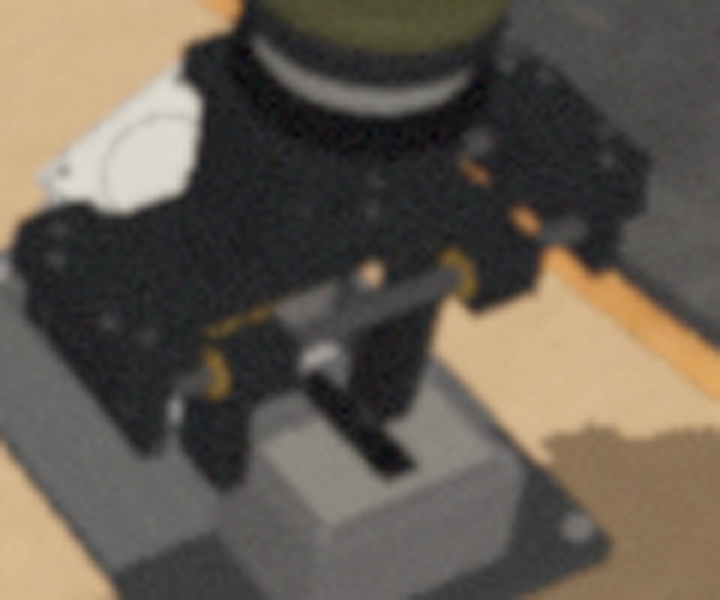

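The lever leans well to the front in both views. I'll push on in small steps until the force shows the stop.

Emit:
send_rows:
  deltas: [0, -0.1, 0, 0, 0, 0, 5.0, 0, -0.1, 0, 0, 0, 0, 5.0, 0, 0, 0, 0, 0, 0, 5.0]

```text
time_s: 5.48
tcp_pos: [0.5909, -0.1464, 0.0859]
eef_rot: [2.382, 2.047, 0.001]
wrist_force: [2.0, -1.0, -0.6]
grip_width: 0.05
```

Emit:
send_rows:
  deltas: [0, -0.1, 0, 0, 0, 0, 5.0, 0, -0.1, 0, 0, 0, 0, 5.0, 0, 0, 0, 0, 0, 0, 5.0]

```text
time_s: 5.85
tcp_pos: [0.5903, -0.1461, 0.0862]
eef_rot: [2.38, 2.046, 0.004]
wrist_force: [4.9, -1.6, -0.2]
grip_width: 0.0504
```

Emit:
send_rows:
  deltas: [0, -0.15, 0, 0, 0, 0, 5.0, 0, -0.15, 0, 0, 0, 0, 5.0, 0, 0, 0, 0, 0, 0, 5.0]

```text
time_s: 6.22
tcp_pos: [0.5896, -0.146, 0.0869]
eef_rot: [2.377, 2.044, 0.009]
wrist_force: [8.7, -1.2, -0.3]
grip_width: 0.05
```

```bash
python3 - <<'E'
from cell import *
from h import *
s=sense(); print(s["time_s"],s["tcp_pos"],loc(s["tcp_pos"]),s["wrist_force"],s["grip_width"])
p=grab_frame("wrist");cv2.imwrite("pics/w4.png",cv2.resize(p["img"][180:340,180:380],None,fx=4,fy=3.7))
E
```

```text
6.225 [ 0.58960841 -0.14598555  0.08687075] [-0.0398061  0.0006698] [ 8.72770543 -1.1583231  -0.32605498] 0.05003495203988416
```

View pics/w4.png

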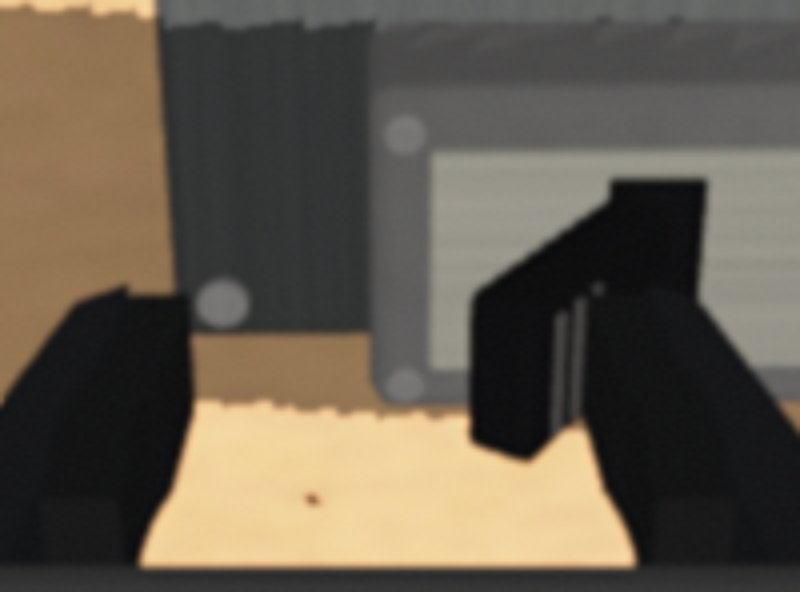

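Force climbs to 8.7 N with no further travel, and the geometry fits −0.6 rad, so the lever is fully off. Now I'll throw it on.

Emit:
send_rows:
  deltas: [0, 1.2, 0, 0, 0, 0, 5.0, 0, 1.3, 0, 0, 0, 0, 5.0, 0, 1.3, 0, 0, 0, 0, 5.0, 0, 1.3, 0, 0, 0, 0, 5.0, 0, 1.2, 0, 0, 0, 0, 5.0, 0, 0.9, 0, 0, 0, 0, 5.0, 0, 0.6, 0, 0, 0, 0, 5.0, 0, 0.4, 0, 0, 0, 0, 5.0, 0, 0, 0, 0, 0, 0, 5.0]

```text
time_s: 7.4
tcp_pos: [0.6659, -0.1576, 0.0854]
eef_rot: [-2.382, -2.047, 0.001]
wrist_force: [-2.4, 0.5, -0.1]
grip_width: 0.0502
```

```bash
python3 - <<'E'
from cell import *
from h import *
s=sense(); print(s["time_s"],s["tcp_pos"],loc(s["tcp_pos"]),s["wrist_force"],s["grip_width"])
E
```

```text
7.4 [ 0.66594281 -0.15761916  0.08537374] [0.03740821 0.00018801] [-2.36526485  0.52334573 -0.0745216 ] 0.05019104260129434
```

Emit:
send_rows:
  deltas: [0, 0.2, 0, 0, 0, 0, 5.0, 0, 0.2, 0, 0, 0, 0, 5.0, 0, 0.1, 0, 0, 0, 0, 5.0, 0, 0, 0, 0, 0, 0, 5.0]

```text
time_s: 7.9
tcp_pos: [0.6665, -0.1578, 0.0848]
eef_rot: [-2.376, -2.042, 0.01]
wrist_force: [-10.2, 3.0, 4.3]
grip_width: 0.05
```

Emit:
send_rows:
  deltas: [0, 0.15, 0, 0, 0, 0, 5.0, 0, 0.15, 0, 0, 0, 0, 5.0, 0, 0, 0, 0, 0, 0, 5.0]

```text
time_s: 8.28
tcp_pos: [0.6668, -0.1579, 0.0845]
eef_rot: [-2.373, -2.038, 0.016]
wrist_force: [-15.4, 3.9, 9.0]
grip_width: 0.05
```

```bash
python3 - <<'E'
from cell import *
from h import *
s=sense(); print(s["time_s"],s["tcp_pos"],loc(s["tcp_pos"]),s["wrist_force"],s["grip_width"])
E
```

```text
8.275 [ 0.66683279 -0.15786149  0.08447959] [3.83238676e-02 7.68218221e-05] [-15.43575778   3.94765442   8.97570963] 0.04999109861004205
```

The on stop is reached at 15 N. I'll back off, rise and check.

Emit:
send_rows:
  deltas: [0, -0.8, 0, 0, 0, 0, 5.0, 0, -0.8, 0, 0, 0, 0, 5.0, 0, 0, -5, 0, 0, 0, 5.0, 0, 0, -5, 0, 0, 0, 6.0, 0, 0, -2, 0, 0, 0, 8.0, 0, 0, 0, 0, 0, 0, 8]

```text
time_s: 9.02
tcp_pos: [0.6606, -0.1571, 0.2081]
eef_rot: [2.378, 2.044, 0.006]
wrist_force: [0.6, 1.2, -1.1]
grip_width: 0.0777
```

```bash
python3 - <<'E'
from cell import *
from h import *
s=sense(); print(s["time_s"],s["tcp_pos"],loc(s["tcp_pos"]),s["wrist_force"],s["grip_width"])
p=grab_frame("wrist");cv2.imwrite("pics/w5.png",cv2.resize(p["img"][100:260,180:380],None,fx=4,fy=3.7))
# target above round stamp
plan(s,(.4735,.300,.20),down(-.145+np.pi/2*0))
plan(s,(.4735,.300,.20),down(.066))
E
```

```text
9.025 [ 0.66058437 -0.15714503  0.20810637] [ 0.03203749 -0.00011708] [ 0.61088315  1.2081276  -1.07702089] 0.07766203406196145
n 9 total d cm [-18.71  45.71  -0.81] w deg [ 0.38  0.02 -0.33]
[4.71, -2.82, 0.07, 0.04, 0.0, -0.04]
[4.71, -2.82, 0.07, 0.04, 0.0, -0.04]
[4.71, -2.81, 0.07, 0.04, 0.0, -0.04]
[4.72, -2.81, 0.08, 0.04, 0.0, -0.04]
[4.72, -2.81, 0.08, 0.04, 0.0, -0.04]
[4.72, -2.8, 0.08, 0.04, 0.0, -0.04]
[4.72, -2.8, 0.08, 0.04, 0.0, -0.04]
[4.72, -2.8, 0.09, 0.04, 0.0, -0.04]
[4.72, -2.79, 0.09, 0.04, 0.0, -0.04]
n 9 total d cm [-18.71  45.71  -0.81] w deg [  0.37   0.06 -12.42]
[4.71, -2.82, 0.07, 0.04, 0.01, -1.38]
[4.78, -2.7, 0.07, 0.04, 0.01, -1.38]
[4.84, -2.59, 0.07, 0.04, 0.01, -1.38]
[4.9, -2.47, 0.08, 0.04, 0.01, -1.38]
[4.96, -2.35, 0.08, 0.04, 0.01, -1.38]
[5.01, -2.23, 0.08, 0.04, 0.01, -1.38]
[5.07, -2.11, 0.08, 0.04, 0.01, -1.38]
[5.12, -1.99, 0.09, 0.04, 0.01, -1.38]
[5.16, -1.86, 0.09, 0.04, 0.01, -1.38]
```

View pics/w5.png

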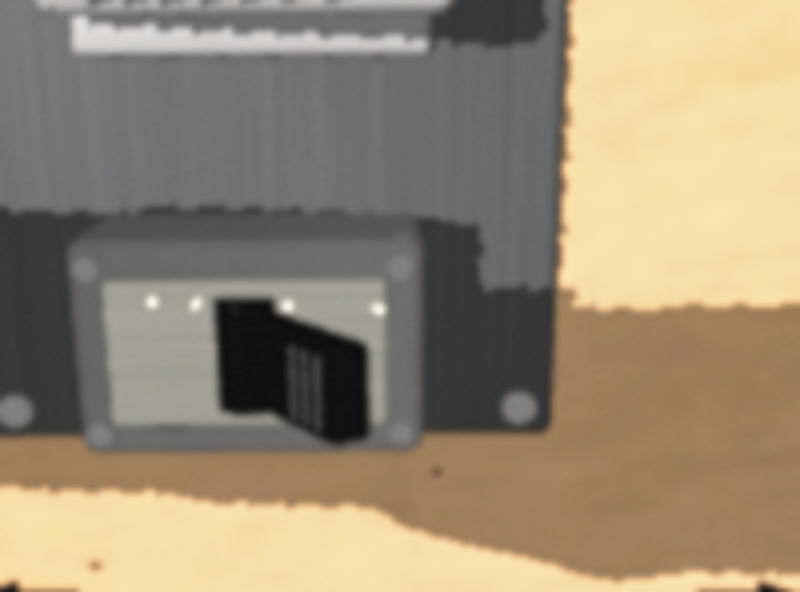

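The lever leans clearly to the back, so it's on. Next I'll go towards the round stamp and stop short for a look.

Emit:
send_rows:
  deltas: [4.7, -2.8, 0, 0, 0, 0, 8.0, 4.7, -2.8, 0, 0, 0, 0, 8.0, 4.7, -2.8, 0, 0, 0, 0, 8.0, 4.7, -2.8, 0, 0, 0, 0, 8.0, 4.7, -2.8, 0, 0, 0, 0, 8.0, 4.7, -2.8, 0, 0, 0, 0, 8.0, 4.7, -2.8, 0, 0, 0, 0, 8.0, 0, 0, 0, 0, 0, 0, 8.0, 0, 0, 0, 0, 0, 0, 8.0]

```text
time_s: 10.2
tcp_pos: [0.5139, 0.1974, 0.2047]
eef_rot: [2.382, 2.048, -0.003]
wrist_force: [0.4, -1.1, 0.1]
grip_width: 0.0799
```

```bash
python3 - <<'E'
from cell import *
from h import *
import pickle
s=sense(); print(s["time_s"],s["tcp_pos"],s["eef_rot"],s["qpos"].round(2))
p=grab_frame("wrist");cv2.imwrite("pics/w6.png",p["img"]);pickle.dump(p,open("w6.pkl","wb"))
for d in cut_out(p,"round_stamp_mid"): print(d["conf"],d["bbox"])
print(proj(p,[[.4735,.3,.015],[.4735,.3,.106]]))
E
```

```text
10.2 [0.51387603 0.19738726 0.20465168] [ 2.38197761  2.04769612 -0.00291451] [-0.55  0.64  0.16  1.84 -0.16  0.67 -0.45]
0.75 [64.5, 82.7, 79.5, 36.0]
0.63 [186.0, 70.3, 48.6, 34.2]
[[219.68761022  89.55718362]
 [198.1045048   84.38571053]]
```

View pics/w6.png

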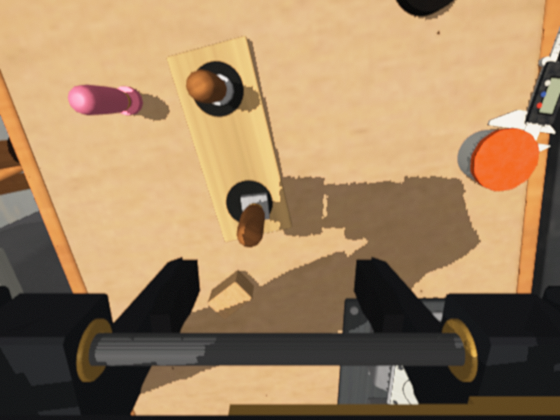

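The round stamp is at disc (217,88) and handle (208,86), the pink one at (100,99), and the square one at (250,215). I'll crop in to refine.

```bash
python3 - <<'E'
from h import *
import pickle
p=pickle.load(open("w6.pkl","rb")); crop(p,160,40,100,90,7,"pics/w6c.png")
E
```

```text
(no output)
```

View pics/w6c.png

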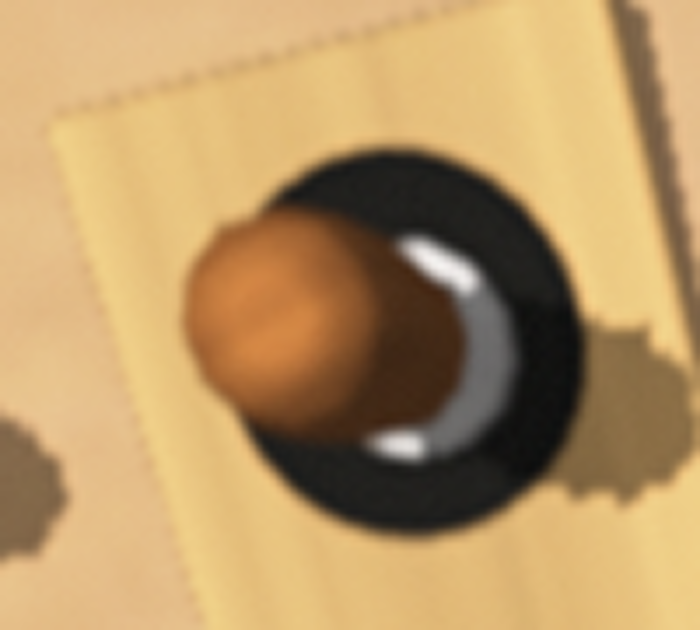

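```bash
python3 - <<'E'
from cell import *
from h import *
import pickle
p=pickle.load(open("w6.pkl","rb"))
L=lambda u,v:(160+(u+.5)/7-.5,40+(v+.5)/7-.5)
print("disc",onz(p,*L(399,342),.0145),"die",onz(p,*L(410,348),.025),"handle",onz(p,*L(284,322),.094))
# render predicted outlines for a candidate
def draw(xy,n):
    im=cv2.resize(p["img"][40:130,160:260],None,fx=7,fy=7,interpolation=cv2.INTER_CUBIC)
    for r,z in((26,.0145),(14,.025),(12,.045),(12,.092)):
        a=np.linspace(0,2*np.pi,60); P=np.c_[xy[0]+r/1e3*np.cos(a),xy[1]+r/1e3*np.sin(a),0*a+z]
        q=(proj(p,P)-[160,40]+.5)*7-.5; cv2.polylines(im,[q.astype(int)],True,(0,255,0),1)
    cv2.imwrite(n,im)
draw((.4725,.3005),"pics/ov.png")
ps=pickle.load(open("ps.pkl","rb")); print("pink",onz(ps["top"],182,293,0),onz(p,130,100,0),onz(p,82,99,.09))
plan(sense(),(.4725,.3005,.16),down(-.145))
E
```

```text
disc [0.47062592 0.30149921 0.0145    ] die [0.47368573 0.29983436 0.025     ] handle [0.4722059  0.29999412 0.094     ]
pink [0.37778053 0.30593387 0.        ] [0.37774091 0.30499324 0.        ] [0.3798951  0.30458395 0.09      ]
n 3 total d cm [-4.21 10.43 -4.51] w deg [-0.01  0.09 -0.48]
[3.22, -1.92, 1.5, -0.0, 0.03, -0.16]
[3.23, -1.91, 1.5, -0.0, 0.03, -0.16]
[3.23, -1.9, 1.5, -0.0, 0.03, -0.16]
```

View pics/ov.png

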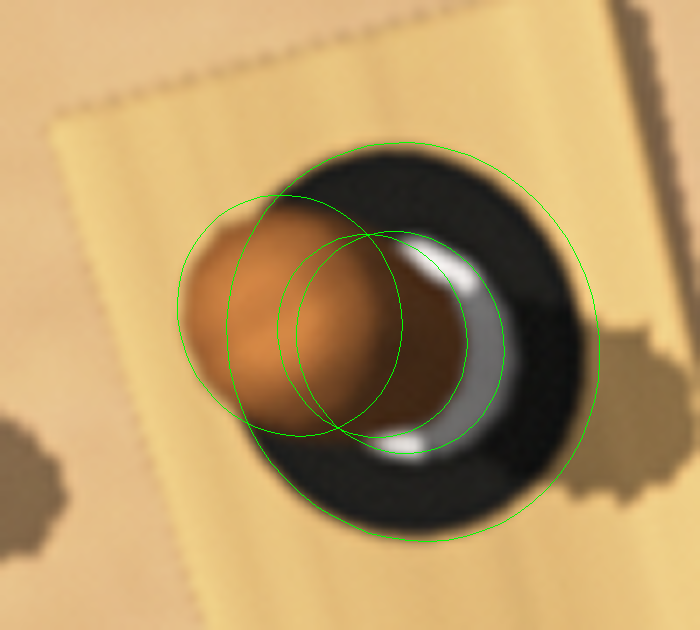

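Emit:
send_rows:
  deltas: [3.2, -1.9, 1.5, 0, 0, 0, 8.0, 3.2, -1.9, 1.5, 0, 0, 0, 8.0, 3.2, -1.9, 1.5, 0, 0, 0, 8.0, 0, 0, 0, 0, 0, 0, 8.0, 0, 0, 0, 0, 0, 0, 8.0]

```text
time_s: 10.92
tcp_pos: [0.4735, 0.2994, 0.1608]
eef_rot: [2.384, 2.044, -0.0]
wrist_force: [-0.4, -0.1, -0.0]
grip_width: 0.0797
```

```bash
python3 - <<'E'
from cell import *
from h import *
s=sense(); print(s["time_s"],s["tcp_pos"])
plan(s,(.4725,.2998,.0555),down(-.145),tmax=4)
p=grab_frame("wrist");cv2.imwrite("pics/w7.png",p["img"])
E
```

```text
10.925 [0.47346334 0.29944896 0.16080201]
n 3 total d cm [ -0.1    0.04 -10.53] w deg [ 0.06  0.07 -0.49]
[0.01, -0.04, 3.51, 0.02, 0.02, -0.16]
[0.01, -0.04, 3.51, 0.02, 0.02, -0.16]
[0.01, -0.03, 3.51, 0.02, 0.02, -0.16]
```

View pics/w7.png

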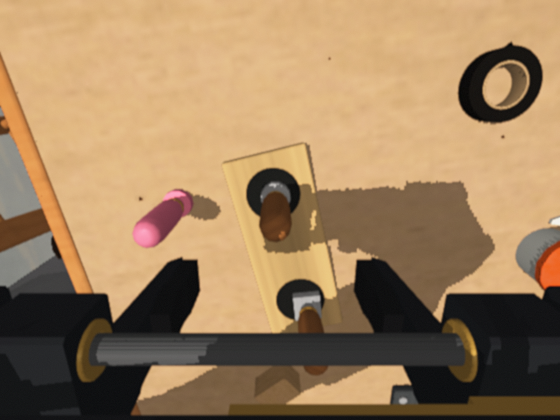

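The handle is centred between the fingers. I'll descend and close.

Emit:
send_rows:
  deltas: [0, -0.05, 3.5, 0, 0, 0, 8.0, 0, -0.05, 3.5, 0, 0, 0, 8.0, 0, 0, 2.5, 0, 0, 0, 8.0, 0, 0, 1.0, 0, 0, 0, 8.0, 0, 0, 0, 0, 0, 0, 8.0, 0, 0, 0, 0, 0, 0, 8.0]

```text
time_s: 11.72
tcp_pos: [0.4722, 0.3017, 0.0568]
eef_rot: [2.383, 2.047, 0.003]
wrist_force: [0.6, -0.5, -0.2]
grip_width: 0.0799
```

```bash
python3 - <<'E'
from cell import *
from h import *
import pickle
s=sense(); print(s["time_s"],s["tcp_pos"],s["eef_rot"],s["wrist_force"])
p=grab_frame("wrist");cv2.imwrite("pics/w8.png",p["img"])
E
```

```text
11.725 [0.47217588 0.30172466 0.05679343] [2.38278004 2.04674583 0.00309562] [ 0.63229831 -0.48341478 -0.15939174]
```

View pics/w8.png

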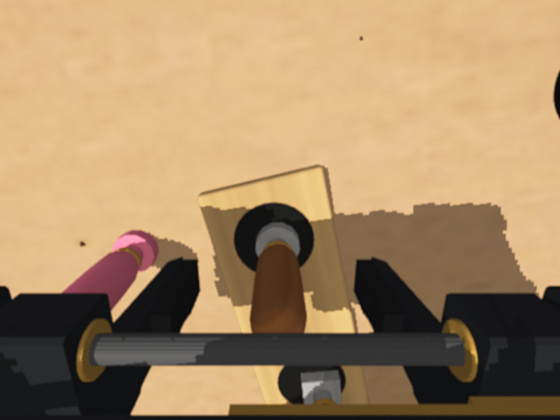

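Emit:
send_rows:
  deltas: [0, 0, 0, 0, 0, 0, 1.5, 0, 0, 0, 0, 0, 0, 1.5, 0, 0, 0, 0, 0, 0, 1.5, 0, 0, 0, 0, 0, 0, 1.5, 0, 0, 0, 0, 0, 0, 1.5, 0, 0, 0, 0, 0, 0, 1.5]

```text
time_s: 12.52
tcp_pos: [0.4714, 0.3018, 0.0557]
eef_rot: [2.382, 2.048, 0.001]
wrist_force: [0.2, 0.4, -1.6]
grip_width: 0.0223
```

```bash
python3 - <<'E'
from cell import *
from h import *
for i in range(4):
    s=sense(); print(s["time_s"],s["tcp_pos"],s["eef_rot"],s["wrist_force"],s["grip_width"],s["qpos"].round(4))
    if i<3:p=grab_frame("wrist")
cv2.imwrite("pics/w9.png",p["img"])
E
```

```text
12.525 [0.47136926 0.30176813 0.05570519] [2.38232028e+00 2.04781989e+00 5.02272897e-04] [ 0.22939426  0.40681602 -1.55787435] 0.0223164994985639 [-0.7134  0.8896  0.1055  1.8991 -0.2314  0.3642 -0.5808]
12.575 [0.47128936 0.30172975 0.05567784] [2.38244435e+00 2.04779480e+00 2.23690265e-04] [-0.85446109 -0.19169473 -0.59711215] 0.02250006507930531 [-0.7133  0.8896  0.1054  1.8992 -0.2315  0.3643 -0.5808]
12.625 [0.47128944 0.30172166 0.05564479] [2.38233723e+00 2.04788118e+00 1.72798923e-04] [-0.33454684  0.70353762 -0.07549878] 0.022658508040950834 [-0.7134  0.8896  0.1054  1.8992 -0.2315  0.3643 -0.5808]
12.675 [0.4712923  0.30174111 0.05567109] [2.38238686e+00 2.04786748e+00 2.47197516e-04] [ 0.78371489  0.15411769 -0.85638049] 0.022808205288583395 [-0.7134  0.8896  0.1054  1.8992 -0.2315  0.3643 -0.5808]
```

View pics/w9.png

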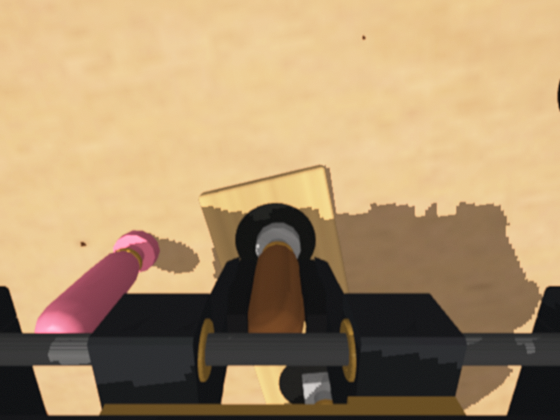

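Gripped, 22.8 mm wide. I'll lift and measure the stamp's position in the hand.

Emit:
send_rows:
  deltas: [0, 0, -1, 0, 0, 0, 1.5, 0, 0, -3, 0, 0, 0, 1.5, 0, 0, -5, 0, 0, 0, 1.5, 0, 0, -5, 0, 0, 0, 1.5, 0, 0, 0, 0, 0, 0, 1.5, 0, 0, 0, 0, 0, 0, 1.5]

```text
time_s: 13.42
tcp_pos: [0.4704, 0.3015, 0.1954]
eef_rot: [-2.382, -2.048, 0.002]
wrist_force: [-0.2, -0.5, -2.7]
grip_width: 0.0221
```

```bash
cat >> h.py <<'E'
TAG=np.array([.637,-.0315,.091]); sx=np.array([c_,s_,0]); n_=np.array([-np.sin(.5)*c_,-np.sin(.5)*s_,np.cos(.5)])
def tagR():
    z=-n_; y=sx*np.cos(.5)+np.array([0,0,np.sin(.5)]); return np.c_[np.cross(y,z),y,z]
E
python3 - <<'E'
from cell import *
from h import *
import pickle
s=sense(); print(s["time_s"],s["tcp_pos"],s["eef_rot"],s["wrist_force"],s["grip_width"])
p=grab_frame("wrist");pickle.dump((p,s),open("w10.pkl","wb"));
R=Ro.from_rotvec(s["eef_rot"]).as_matrix(); t=np.array(s["tcp_pos"])
im=cv2.resize(p["img"][180:340,200:360],None,fx=4,fy=4,interpolation=cv2.INTER_CUBIC)
for ox,col in((0,(0,255,0)),(-.002,(255,0,0)),(-.004,(0,0,255))):
  for r,z in((14,.041),(14,.031)):
    a=np.linspace(0,2*np.pi,60); P=np.c_[ox+r/1e3*np.cos(a),r/1e3*np.sin(a),0*a+z]@R.T+t
    q=(proj(p,P)-[200,180]+.5)*4-.5; cv2.polylines(im,[q.astype(int)],True,col,1)
cv2.imwrite("pics/w10.png",im)
plan(s,TAG+n_*.081+tagR()[:,0]*.0017,tagR())
E
```

```text
13.425 [0.47042418 0.3014727  0.19543947] [-2.38175468e+00 -2.04791210e+00  1.71155235e-03] [-0.17838282 -0.47322811 -2.66464815] 0.022110825240751728
n 6 total d cm [ 12.84 -32.57  -3.34] w deg [-28.71   0.11  -0.3 ]
[-5.05, 2.93, 0.56, -4.78, 0.02, -0.05]
[-5.05, 2.87, 0.8, -4.78, 0.02, -0.05]
[-5.05, 2.79, 1.03, -4.78, 0.02, -0.05]
[-5.05, 2.69, 1.26, -4.78, 0.02, -0.05]
[-5.06, 2.57, 1.48, -4.78, 0.02, -0.05]
[-5.06, 2.43, 1.68, -4.78, 0.02, -0.05]
```

View pics/w10.png

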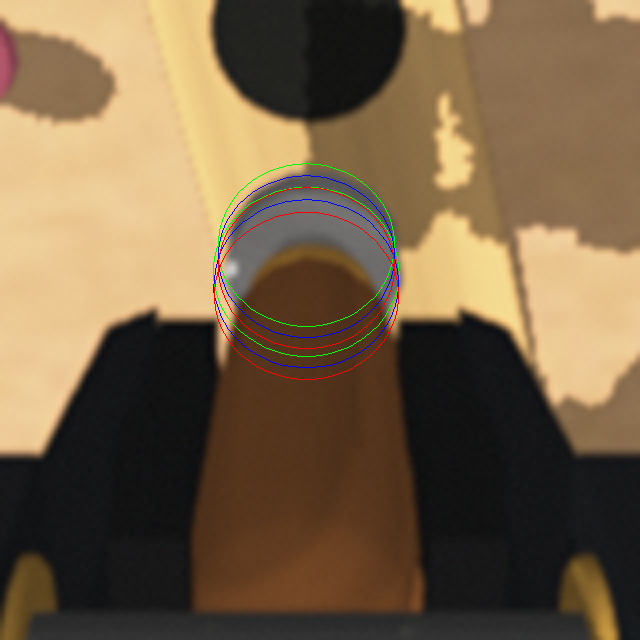

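The die sits within about 1 mm of the tool axis and is straight. I'll traverse while tilting, to 40 mm off the tag.

Emit:
send_rows:
  deltas: [-5.0, 2.93, 0.3, -4.78, 0, 0, 1.5, -5.05, 2.87, 0.5, -4.78, 0, 0, 1.5, -5.05, 2.79, 0.8, -4.78, 0, 0, 1.5, -5.05, 2.69, 1.3, -4.78, 0, 0, 1.5, -5.06, 2.57, 1.5, -4.78, 0, 0, 1.5, -5.1, 2.43, 1.7, -4.78, 0, 0, 1.5, 0, 0, 0, 0, 0, 0, 1.5, 0, 0, 0, 0, 0, 0, 1.5]

```text
time_s: 14.48
tcp_pos: [0.5575, 0.0515, 0.1741]
eef_rot: [2.18, 1.874, 0.28]
wrist_force: [0.2, -0.1, -1.2]
grip_width: 0.0227
```

```bash
python3 - <<'E'
from cell import *
from h import *
s=sense(); print(s["time_s"],s["tcp_pos"],s["eef_rot"],s["wrist_force"],s["grip_width"],s["qpos"].round(2))
R=tagR(); d=R.T@(s["tcp_pos"]-TAG); print("in tag axes(tool x,y,z) mm",d*1e3)
p=grab_frame("wrist");cv2.imwrite("pics/w11.png",p["img"])
q=grab_frame("scene");crop(q,280,150,140,120,5,"pics/s11.png")
s=sense();plan(s,TAG+n_*.060+R[:,0]*.001,R)
import pickle;pickle.dump((p,q,s),open("p11.pkl","wb"))
E
```

```text
14.475 [0.55747059 0.05149954 0.17410607] [2.17978085 1.87398357 0.28046342] [ 0.18340312 -0.14765507 -1.16506563] 0.02273045322556 [-0.35  0.64  0.15  2.13  0.5   0.1  -0.89]
in tag axes(tool x,y,z) mm [  70.63713662  -39.74270679 -116.41040023]
n 2 total d cm [ 5.1  -7.81 -3.09] w deg [-1.035e+01  1.160e+00  1.000e-02]
[-3.44, 2.45, 2.5, -5.18, 0.58, 0.0]
[-3.47, 2.22, 2.68, -5.18, 0.58, 0.0]
```

View pics/w11.png

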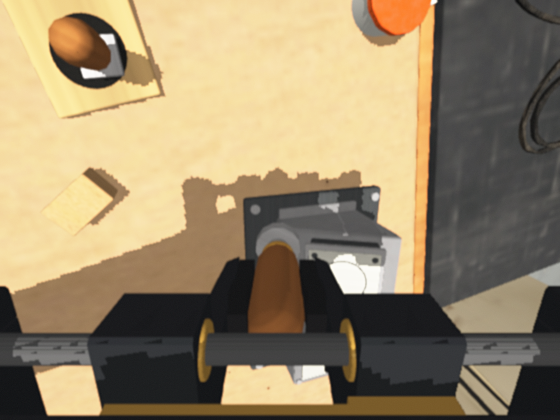

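View pics/s11.png

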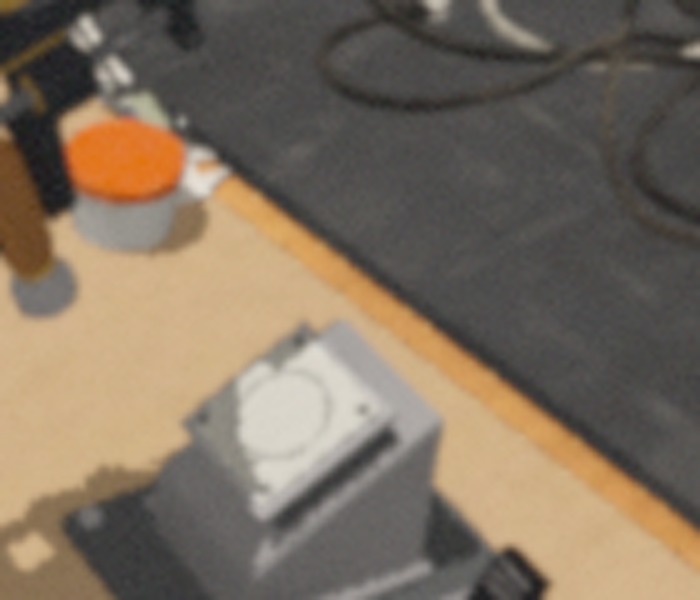

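The row was speed-limited because joint 6 is near 0.1, close to a wrist singularity. I'll move across first and tilt afterwards in small steps.

Emit:
send_rows:
  deltas: [-3.5, 2.8, 1.0, 0, 0, 0, 1.5, -3.5, 2.8, 1.0, 0, 0, 0, 1.5, 0, 0, 0, -2, 0, 0, 1.5, 0, 0, 0, -2, 0, 0, 1.5, 0, 0, 0, -2, 0, 0, 1.5, 0, 0, 0, 0, 0, 0, 1.5]

```text
time_s: 15.32
tcp_pos: [0.6006, -0.0269, 0.173]
eef_rot: [2.138, 1.843, 0.326]
wrist_force: [-0.1, -0.3, -0.9]
grip_width: 0.0226
```

```bash
cat > st.py <<'E'
from cell import *
from h import *
import sys
s=sense(); print(s["time_s"],s["tcp_pos"].round(4),s["wrist_force"].round(1),s["grip_width"].round(4),s["qpos"].round(3))
R=tagR(); d=R.T@(s["tcp_pos"]-TAG); print("in tag axes(tool x,y,z) mm",(d*1e3).round(1), "force tag axes",(R.T@s["wrist_force"]).round(1))
plan(s,TAG+n_*float(sys.argv[1])+R[:,0]*.001,R)
E
python3 st.py .075
```

```text
Traceback (most recent call last):
  File "st.py", line 4, in <module>
    s=sense(); print(s["time_s"],s["tcp_pos"].round(4),s["wrist_force"].round(1),s["grip_width"].round(4),s["qpos"].round(3))
                                                                                 ^^^^^^^^^^^^^^^^^^^^^
AttributeError: 'float' object has no attribute 'round'
```

```bash
sed -i 's/s\["grip_width"\].round(4)/round(s["grip_width"],4)/' st.py; python3 st.py .075
```

```text
15.325 [ 0.6006 -0.0269  0.173 ] [-0.1 -0.3 -0.9] 0.0226 [-0.144  0.661  0.084  2.081  0.963  0.069 -1.187]
in tag axes(tool x,y,z) mm [ -0.7   7.1 -89.5] force tag axes [-0.3 -0.4  0.7]
n 1 total d cm [ 0.1   0.16 -1.61] w deg [-7.06  1.36  0.17]
[0.21, -0.52, 1.52, -7.06, 1.36, 0.17]
```

Joint 6 (0.069) is near its 0.04 limit. The stamp is round, so I can turn about the tool axis freely, which lets joint 5 swing round while joint 7 stays in range. I'll plan the tilt with a turn of about +60–90°.

```bash
cat > st2.py <<'E'
from cell import *
from h import *
import sys
s=sense(); print(s["time_s"],s["tcp_pos"].round(4),s["wrist_force"].round(1),round(s["grip_width"],4),s["qpos"].round(3))
R=tagR(); d=R.T@(s["tcp_pos"]-TAG); Rm=Ro.from_rotvec(s["eef_rot"]).as_matrix()
print("in tag axes mm",(d*1e3).round(1), "force tag axes",(R.T@s["wrist_force"]).round(1), "axis err deg",np.degrees(np.arccos(Rm[:,2]@R[:,2])).round(2),"axis xy in tag",(R.T@Rm[:,2]).round(3))
off,phi,rm=float(sys.argv[1]),float(sys.argv[2]),float(sys.argv[3])
# current yaw about tool z relative to tagR
rel=R.T@Rm; print("yaw now",np.degrees(np.arctan2(rel[1,0],rel[0,0])).round(1))
R1=R@Ro.from_euler("z",phi,degrees=True).as_matrix()
plan(s,TAG+n_*off+R[:,0]*.001*np.cos(0),R1,rmax=rm)
E
python3 st2.py .085 60 6
```

```text
15.325 [ 0.6006 -0.0269  0.173 ] [-0.1 -0.3 -0.9] 0.0226 [-0.144  0.661  0.084  2.081  0.963  0.069 -1.187]
in tag axes mm [ -0.7   7.1 -89.5] force tag axes [-0.3 -0.4  0.7] axis err deg 7.19 axis xy in tag [-0.024 -0.123  0.992]
yaw now -0.3
n 11 total d cm [-0.38  0.23 -0.74] w deg [-5.69  4.93 60.09]
[0.02, -0.06, 0.05, -0.52, 0.45, 5.46]
[0.01, -0.06, 0.05, -0.52, 0.45, 5.46]
[0.0, -0.06, 0.05, -0.52, 0.45, 5.46]
[-0.0, -0.06, 0.05, -0.52, 0.45, 5.46]
[-0.01, -0.06, 0.05, -0.52, 0.45, 5.46]
[-0.01, -0.06, 0.05, -0.52, 0.45, 5.46]
[-0.02, -0.06, 0.04, -0.52, 0.45, 5.46]
[-0.03, -0.06, 0.04, -0.52, 0.45, 5.46]
[-0.03, -0.06, 0.04, -0.52, 0.45, 5.46]
[-0.04, -0.05, 0.04, -0.52, 0.45, 5.46]
[-0.04, -0.05, 0.04, -0.52, 0.45, 5.46]
```

Emit:
send_rows:
  deltas: [0, -0.06, 0, -0.52, 0.45, 5.5, 1.5, 0, -0.06, 0, -0.52, 0.45, 5.5, 1.5, 0, -0.06, 0, -0.52, 0.45, 5.5, 1.5, 0, -0.06, 0, -0.52, 0.45, 5.5, 1.5, 0, -0.06, 0, -0.52, 0.45, 5.5, 1.5, 0, -0.06, 0, -0.52, 0.45, 5.5, 1.5, 0, 0, 0, 0, 0, 0, 1.5]

```text
time_s: 16.2
tcp_pos: [0.5975, -0.0273, 0.1725]
eef_rot: [2.56, 1.27, 0.506]
wrist_force: [-0.3, -0.5, -1.1]
grip_width: 0.0229
```

```bash
python3 st2.py .085 60 6
```

```text
16.2 [ 0.5975 -0.0273  0.1725] [-0.3 -0.5 -1.1] 0.0229 [ 0.07   0.661 -0.239  2.127  1.784  0.246 -2.478]
in tag axes mm [ -1.6   4.2 -90.6] force tag axes [-0.6 -0.7  0.8] axis err deg 4.36 axis xy in tag [ 0.001 -0.076  0.997]
yaw now 28.9
n 6 total d cm [-0.07  0.27 -0.69] w deg [-3.17  3.07 31.05]
[0.01, -0.08, 0.1, -0.53, 0.51, 5.17]
[-0.0, -0.08, 0.1, -0.53, 0.51, 5.17]
[-0.01, -0.08, 0.1, -0.53, 0.51, 5.17]
[-0.02, -0.08, 0.1, -0.53, 0.51, 5.17]
[-0.02, -0.08, 0.09, -0.53, 0.51, 5.17]
[-0.03, -0.07, 0.09, -0.53, 0.51, 5.17]
```

The joint 7 sign turned out to be the opposite: it's now at −2.48, and a negative turn relieves it. Joint 6 is now comfortable at 0.25, so I'll turn back negatively.

```bash
python3 st2.py .085 -40 7
```

```text
16.2 [ 0.5975 -0.0273  0.1725] [-0.3 -0.5 -1.1] 0.0229 [ 0.07   0.661 -0.239  2.127  1.784  0.246 -2.478]
in tag axes mm [ -1.6   4.2 -90.6] force tag axes [-0.6 -0.7  0.8] axis err deg 4.36 axis xy in tag [ 0.001 -0.076  0.997]
yaw now 28.9
n 10 total d cm [-0.07  0.27 -0.69] w deg [ -4.61  -0.48 -68.9 ]
[0.0, -0.05, 0.06, -0.46, -0.05, -6.89]
[0.01, -0.05, 0.06, -0.46, -0.05, -6.89]
[0.02, -0.04, 0.06, -0.46, -0.05, -6.89]
[0.02, -0.04, 0.06, -0.46, -0.05, -6.89]
[0.03, -0.04, 0.06, -0.46, -0.05, -6.89]
[0.03, -0.04, 0.06, -0.46, -0.05, -6.89]
[0.03, -0.03, 0.06, -0.46, -0.05, -6.89]
[0.04, -0.03, 0.06, -0.46, -0.05, -6.89]
[0.04, -0.03, 0.06, -0.46, -0.05, -6.89]
[0.04, -0.02, 0.06, -0.46, -0.05, -6.89]
```

Emit:
send_rows:
  deltas: [0, -0.05, 0, -0.46, 0, -6.9, 1.5, 0, -0.05, 0, -0.46, 0, -6.9, 1.5, 0, -0.05, 0, -0.46, 0, -6.9, 1.5, 0, -0.05, 0, -0.46, 0, -6.9, 1.5, 0, -0.05, 0, -0.46, 0, -6.9, 1.5, 0, 0, 0, 0, 0, 0, 1.5]

```text
time_s: 16.95
tcp_pos: [0.5956, -0.0261, 0.1716]
eef_rot: [1.988, 1.893, 0.39]
wrist_force: [-0.0, 0.3, -1.5]
grip_width: 0.0226
```

```bash
python3 st2.py .085 -40 7
```

```text
16.95 [ 0.5956 -0.0261  0.1716] [-0.   0.3 -1.5] 0.0226 [ 0.034  0.662 -0.205  2.169  2.072  0.277 -2.181]
in tag axes mm [ -0.6   2.  -90.7] force tag axes [ 0.3 -0.7  1.3] axis err deg 2.16 axis xy in tag [-0.008 -0.037  0.999]
yaw now -5.6
n 5 total d cm [ 0.12  0.15 -0.6 ] w deg [ -2.16  -0.38 -34.36]
[0.04, -0.03, 0.12, -0.43, -0.08, -6.87]
[0.04, -0.03, 0.12, -0.43, -0.08, -6.87]
[0.04, -0.03, 0.12, -0.43, -0.08, -6.87]
[0.05, -0.02, 0.12, -0.43, -0.08, -6.87]
[0.05, -0.02, 0.11, -0.43, -0.08, -6.87]
```

Emit:
send_rows:
  deltas: [0.04, -0.03, 0.1, -0.43, -0.08, -6.9, 1.5, 0.04, -0.03, 0.1, -0.43, -0.08, -6.9, 1.5, 0.04, -0.03, 0.1, -0.43, -0.08, -6.9, 1.5, 0.05, -0.02, 0.1, -0.43, -0.08, -6.9, 1.5, 0.05, -0.02, 0.1, -0.43, -0.08, -6.9, 1.5, 0, 0, 0, 0, 0, 0, 1.5, 0, 0, 0, 0, 0, 0, 1.5]

```text
time_s: 17.82
tcp_pos: [0.5969, -0.0248, 0.1665]
eef_rot: [1.298, 2.325, 0.243]
wrist_force: [0.1, 0.1, -1.4]
grip_width: 0.0231
```

```bash
python3 st2.py .055 -40 7; python3 - <<'E'
from cell import *
from h import *
p=grab_frame("wrist");cv2.imwrite("pics/w12.png",p["img"])
q=grab_frame("scene");crop(q,280,150,140,120,5,"pics/s12.png")
import pickle;pickle.dump((p,q,sense()),open("p12.pkl","wb"))
E
```

```text
17.825 [ 0.5969 -0.0248  0.1665] [ 0.1  0.1 -1.4] 0.0231 [ 0.006  0.677 -0.165  2.206  2.367  0.315 -1.882]
in tag axes mm [  0.8   0.5 -85.8] force tag axes [ 0.2 -0.6  1.3] axis err deg 0.07 axis xy in tag [-0.     0.001  1.   ]
yaw now -39.9
n 1 total d cm [ 1.42 -0.19 -2.73] w deg [ 0.05  0.05 -0.05]
[0.05, -0.03, 3.08, 0.05, 0.05, -0.05]
```

View pics/w12.png

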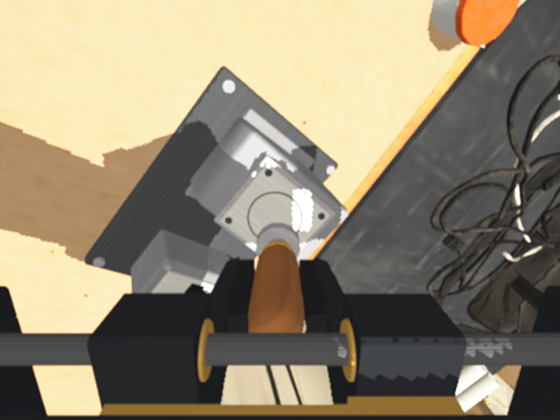

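View pics/s12.png

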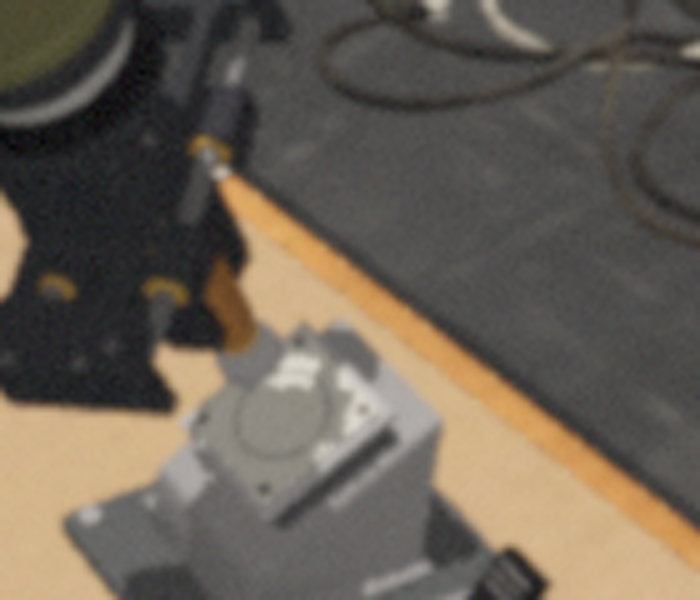

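The axis error is 0.07°. I'll overlay the predicted circle and the die projected along the normal, to check the centring.

```bash
cat > ov.py <<'E'
from h import *
import pickle,sys
p,q,s=pickle.load(open(sys.argv[1],"rb")); R=tagR(); t=np.array(s["tcp_pos"]);Rm=Ro.from_rotvec(s["eef_rot"]).as_matrix()
ox=float(sys.argv[2]); hl=float(sys.argv[3])
a=np.linspace(0,2*np.pi,80);ci=np.c_[np.cos(a),np.sin(a),0*a]
def ov(p,x0,y0,w,h,k,n):
    im=cv2.resize(p["img"][y0:y0+h,x0:x0+w],None,fx=k,fy=k,interpolation=cv2.INTER_CUBIC)
    for P,c in ((TAG+ci*.0205@R.T,(0,255,0)),((ci*.014+[ox,0,hl])@Rm.T+t,(0,0,255)),((ci*.014+[ox,0,hl-.01])@Rm.T+t,(255,0,0))):
        u=(proj(p,P)-[x0,y0]+.5)*k-.5; cv2.polylines(im,[u.astype(int)],True,c,1)
    cv2.imwrite(n,im)
ov(p,200,140,160,140,5,"pics/ova.png"); ov(q,310,190,80,80,7,"pics/ovb.png")
E
python3 ov.py p12.pkl -.001 .041
```

```text
(no output)
```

View pics/ova.png

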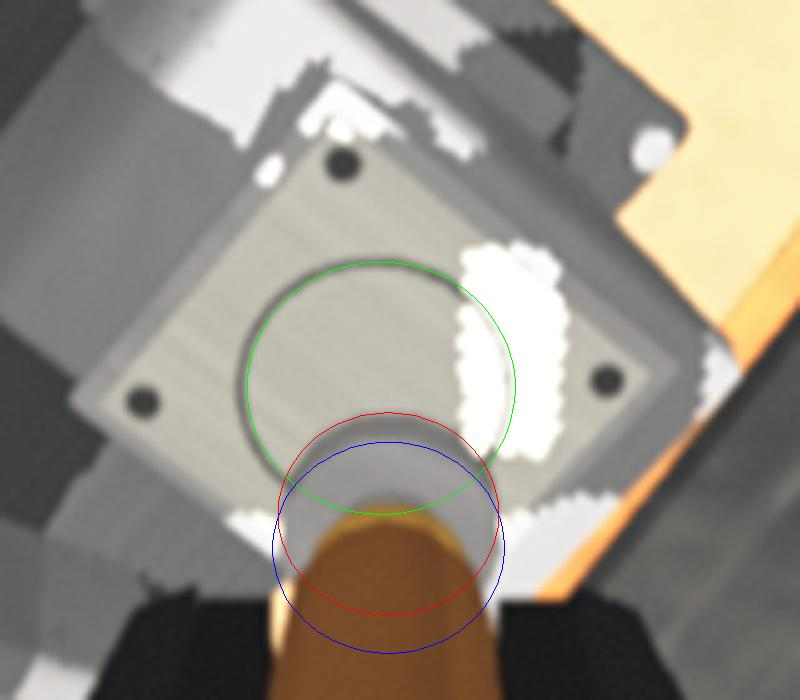

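View pics/ovb.png

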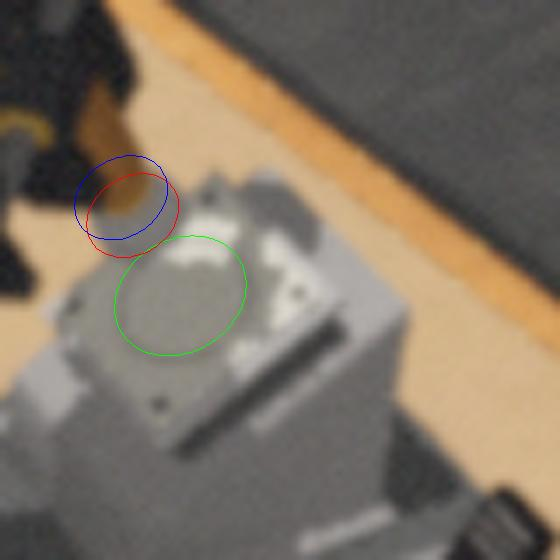

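The real circle sits about 1 mm to tool −y of the prediction and everything else coincides. I'll correct that and approach along the axis.

Emit:
send_rows:
  deltas: [0, -0.12, 1.2, 0, 0, 0, 1.5, 0, 0, 1.5, 0, 0, 0, 1.5, 0, 0, 1.0, 0, 0, 0, 1.5, 0, 0, 0, 0, 0, 0, 1.5, 0, 0, 0, 0, 0, 0, 1.5]

```text
time_s: 18.55
tcp_pos: [0.6132, -0.028, 0.1334]
eef_rot: [1.296, 2.327, 0.242]
wrist_force: [-0.2, 0.9, -2.1]
grip_width: 0.0227
```

```bash
python3 st2.py .041 -40 7; python3 - <<'E'
from cell import *
from h import *
s=sense();p=grab_frame("wrist")
q=grab_frame("scene")
import pickle;pickle.dump((p,q,s),open("p13.pkl","wb"))
E
python3 ov.py p13.pkl -.001 .041
```

```text
18.55 [ 0.6132 -0.028   0.1334] [-0.2  0.9 -2.1] 0.0227 [ 0.04   0.757 -0.205  2.176  2.408  0.37  -1.901]
in tag axes mm [  0.   -0.7 -48.7] force tag axes [ 0.9 -1.3  1.7] axis err deg 0.06 axis xy in tag [0.    0.001 1.   ]
yaw now -40.1
n 1 total d cm [ 0.44  0.03 -0.64] w deg [0.05 0.02 0.08]
[0.03, 0.12, 0.77, 0.05, 0.02, 0.08]
```

View pics/ova.png

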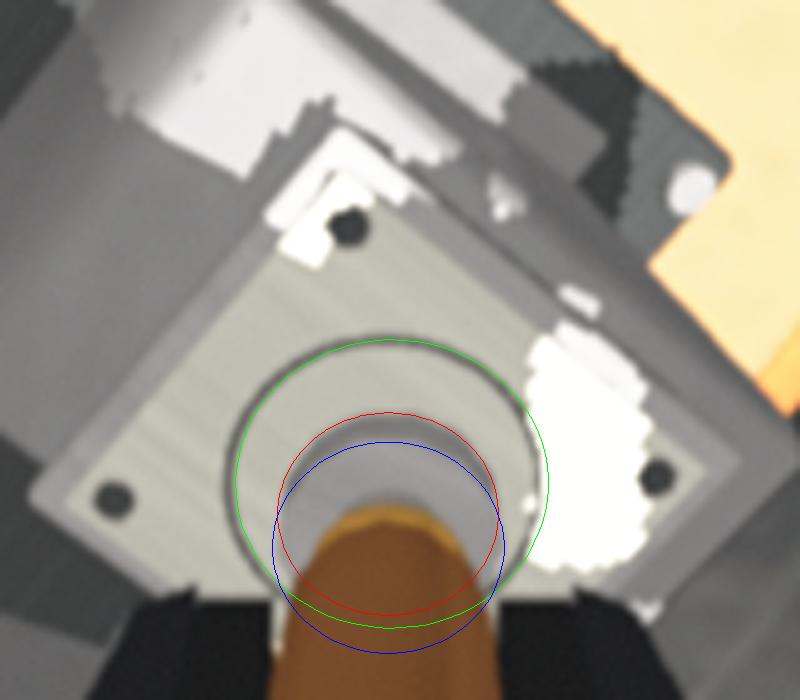

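View pics/ovb.png

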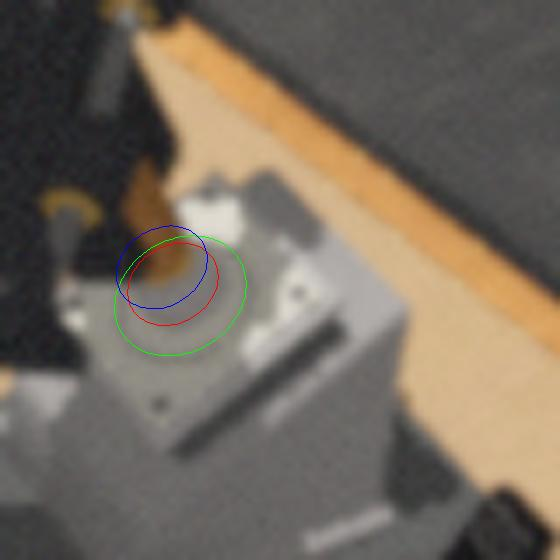

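Emit:
send_rows:
  deltas: [0, -0.05, 0.3, 0, 0, 0, 1.5, 0, 0, 0.2, 0, 0, 0, 1.5, 0, 0, 0, 0, 0, 0, 1.5, 0, 0, 0, 0, 0, 0, 1.5]

```text
time_s: 19.15
tcp_pos: [0.6154, -0.0286, 0.1291]
eef_rot: [1.295, 2.326, 0.243]
wrist_force: [-0.4, -0.6, 0.8]
grip_width: 0.0227
```

```bash
cat > fz.py <<'E'
from cell import *
from h import *
R=tagR()
for i in range(2):
    s=sense(); print(s["time_s"],"tag xyz mm",(R.T@(s["tcp_pos"]-TAG)*1e3).round(2),"F",(R.T@s["wrist_force"]).round(2),"axis",(R.T@Ro.from_rotvec(s["eef_rot"]).as_matrix()[:,2]).round(4)[:2],s["qpos"].round(2)[4:])
    if i<1: grab_frame("wrist")
E
python3 fz.py
```

```text
19.15 tag xyz mm [ -0.24  -0.81 -43.91] F [-0.7   0.11 -0.85] axis [0.0003 0.0016] [ 2.41  0.38 -1.9 ]
19.2 tag xyz mm [ -0.3   -0.8  -43.88] F [0.98 0.4  0.1 ] axis [0.0002 0.0016] [ 2.41  0.38 -1.9 ]
```

Emit:
send_rows:
  deltas: [0, 0, 0.1, 0, 0, 0, 1.5, 0, 0, 0.1, 0, 0, 0, 1.5, 0, 0, 0, 0, 0, 0, 1.5]

```text
time_s: 19.58
tcp_pos: [0.6164, -0.0287, 0.1273]
eef_rot: [1.295, 2.326, 0.243]
wrist_force: [-2.3, 0.5, 3.7]
grip_width: 0.0224
```

```bash
python3 fz.py
```

```text
19.575 tag xyz mm [ -0.24  -0.83 -41.85] F [ 0.18 -0.34 -4.37] axis [0.0003 0.0015] [ 2.42  0.38 -1.9 ]
19.625 tag xyz mm [ -0.2   -0.81 -41.89] F [-0.38  0.27 -3.64] axis [0.0004 0.0016] [ 2.42  0.38 -1.9 ]
```

Emit:
send_rows:
  deltas: [0, 0, 0.1, 0, 0, 0, 1.5, 0, 0, 0.1, 0, 0, 0, 1.5, 0, 0, 0, 0, 0, 0, 1.5]

```text
time_s: 20.0
tcp_pos: [0.6173, -0.0288, 0.1256]
eef_rot: [1.295, 2.326, 0.243]
wrist_force: [-1.8, 0.5, 6.3]
grip_width: 0.0222
```

```bash
python3 fz.py
```

```text
20.0 tag xyz mm [ -0.21  -0.82 -39.9 ] F [ 0.21  1.38 -6.41] axis [0.0004 0.0016] [ 2.42  0.38 -1.9 ]
20.05 tag xyz mm [ -0.21  -0.86 -39.9 ] F [ 0.21 -0.18 -6.66] axis [0.0004 0.0015] [ 2.42  0.38 -1.9 ]
```

Contact was near −43.8, so the bed has sunk about 3.8 mm by both force and travel. I need 2.1 mm more, then the hold.

Emit:
send_rows:
  deltas: [0, 0, 0.1, 0, 0, 0, 1.5, 0, 0, 0.11, 0, 0, 0, 1.5, 0, 0, 0, 0, 0, 0, 1.5]

```text
time_s: 20.42
tcp_pos: [0.6182, -0.0289, 0.124]
eef_rot: [1.295, 2.326, 0.243]
wrist_force: [-4.3, 0.6, 8.5]
grip_width: 0.0226
```

```bash
python3 fz.py;  python3 - <<'E'
from cell import *
from h import *
s=sense();p=grab_frame("wrist")
q=grab_frame("scene")
import pickle;pickle.dump((p,q,s),open("p14.pkl","wb"))
R=tagR();print(np.mean([R.T@sense()["wrist_force"]],0))
E
python3 ov.py p14.pkl -.001 .0435
```

```text
20.425 tag xyz mm [ -0.15  -0.82 -38.03] F [-0.01  0.22 -9.54] axis [0.0005 0.0017] [ 2.42  0.38 -1.9 ]
20.475 tag xyz mm [ -0.13  -0.77 -38.07] F [-0.01 -0.36 -9.16] axis [0.0005 0.0018] [ 2.42  0.38 -1.9 ]
[ 0.58651012  0.76761355 -9.39609527]
```

View pics/ova.png

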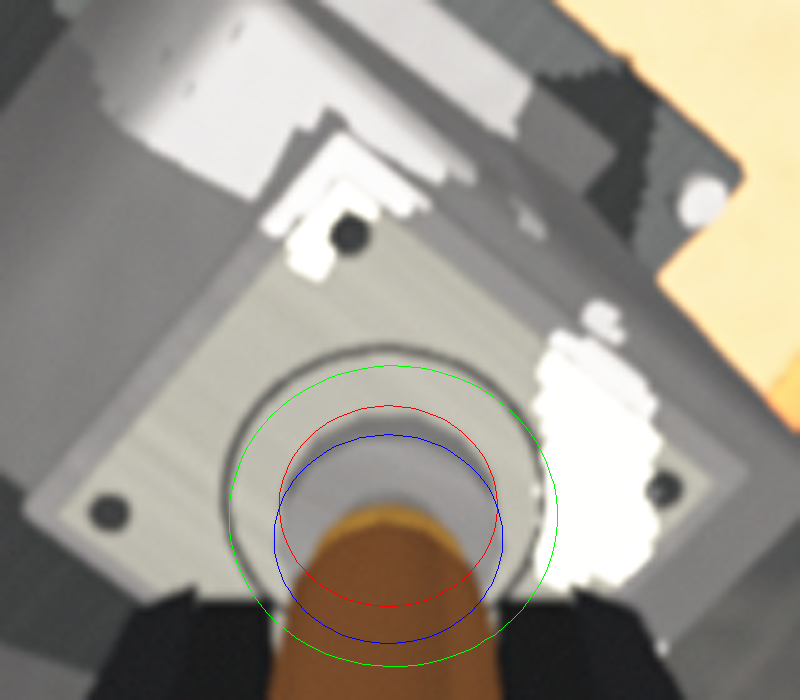

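```bash
python3 - <<'E'
from h import *
import pickle
p,q,s=pickle.load(open("p14.pkl","rb")); 
R=tagR();Rm=Ro.from_rotvec(s["eef_rot"]).as_matrix();t=np.array(s["tcp_pos"])
crop(p,235,195,85,75,9,"pics/z14.png")
# fit ring: centre in plane, arc points picked (in ova coords)
from scipy.optimize import least_squares
k=lambda u,v:(200+(u+.5)/5-.5,140+(v+.5)/5-.5)
arc=np.array([k(*c) for c in((385,345),(223,490),(255,415),(310,365),(465,370),(540,500),(515,425))])
a=np.linspace(0,2*np.pi,721);ci=np.c_[np.cos(a),np.sin(a),0*a]
for dz in (-.006,-.0035):
    def res(x):
        u=proj(p,TAG+n_*dz+(ci*.0205+[x[0],x[1],0])@R.T); return [np.linalg.norm(u-c,axis=1).min()*1 for c in arc]
    # signed residual
    def rs(x):
        pl=[]
        for c in arc:
            o,d=ray(p,*c); P0=TAG+n_*dz; X=o+d*((P0-o)@n_)/(d@n_); l=R.T@(X-P0); pl.append(np.hypot(l[0]-x[0],l[1]-x[1])-.0205)
        return pl
    f_=least_squares(rs,[0,0]); print("ring centre rel TAG in tag axes mm",f_.x*1e3,"res",np.array(rs(f_.x))*1e3)
    P0=TAG+n_*dz
    for c in ((390,412),(280,505),(500,505),(388,417)):
        o,d=ray(p,*k(*c)); X=o+d*((P0-o)@n_)/(d@n_); l=(R.T@(X-P0))[:2]-f_.x; print(c,(l*1e3).round(1),np.hypot(*l)*1e3)
E
```

```text
ring centre rel TAG in tag axes mm [-0.85819261 -1.19360388] res [ 0.60227962 -0.11923705 -0.64236531  0.0185144   0.13783799 -0.15235741
 -0.65498844]
(390, 412) [10.  -7.1] 12.262910467281523
(280, 505) [-8.8 -9.7] 13.072078742339922
(500, 505) [ 9.4 12. ] 15.234486462669524
(388, 417) [ 9.4 -6.8] 11.572367646400934
ring centre rel TAG in tag axes mm [-0.29237575 -1.68528312] res [ 0.66838906 -0.37181401 -0.70802148  0.05267322  0.17016218 -0.4014943
 -0.72172352]
(390, 412) [10.2 -7.2] 12.445141711445242
(280, 505) [-8.4 -9.7] 12.877009889346184
(500, 505) [ 9.5 11.6] 15.038829194958359
(388, 417) [ 9.5 -6.9] 11.763916249225847
```

View pics/z14.png

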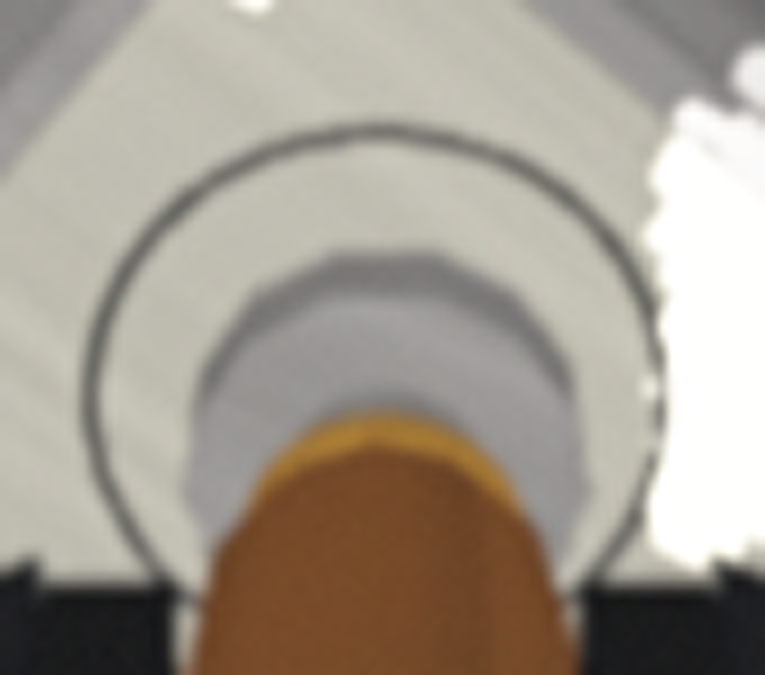

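The die is well inside the ring, about 2 mm off centre with roughly 4–5 mm margin. Depth is about 5.7 mm by travel and 5.6 mm by force, so I'll add 0.3 mm and hold.

Emit:
send_rows:
  deltas: [0, 0, 0.03, 0, 0, 0, 1.5, 0, 0, 0, 0, 0, 0, 1.5, 0, 0, 0, 0, 0, 0, 1.5, 0, 0, 0, 0, 0, 0, 1.5, 0, 0, 0, 0, 0, 0, 1.5, 0, 0, 0, 0, 0, 0, 1.5, 0, 0, 0, 0, 0, 0, 1.5, 0, 0, 0, 0, 0, 0, 1.5, 0, 0, 0, 0, 0, 0, 1.5, 0, 0, 0, 0, 0, 0, 1.5, 0, 0, 0, 0, 0, 0, 1.5]

```text
time_s: 21.95
tcp_pos: [0.6184, -0.0289, 0.1238]
eef_rot: [1.295, 2.326, 0.243]
wrist_force: [-3.8, 0.8, 8.2]
grip_width: 0.0227
```

```bash
python3 fz.py
```

```text
21.95 tag xyz mm [ -0.17  -0.77 -37.84] F [ 0.21  0.52 -9.07] axis [0.0005 0.0018] [ 2.42  0.39 -1.9 ]
22.0 tag xyz mm [ -0.17  -0.76 -37.83] F [ 0.7  -0.59 -9.7 ] axis [0.0005 0.0019] [ 2.42  0.39 -1.9 ]
```

Held for over 1 s at about 6 mm. Now I'll lift straight off.

Emit:
send_rows:
  deltas: [0, 0, -0.3, 0, 0, 0, 1.5, 0, 0, -0.4, 0, 0, 0, 1.5, 0, 0, -0.6, 0, 0, 0, 1.5, 0, 0, -1.0, 0, 0, 0, 1.5, 0, 0, -1.5, 0, 0, 0, 1.5, 0, 0, -2.0, 0, 0, 0, 1.5, 0, 0, -2.0, 0, 0, 0, 1.5, 0, 0, 0, 0, 0, 0, 1.5]

```text
time_s: 23.0
tcp_pos: [0.5811, -0.0234, 0.1935]
eef_rot: [1.294, 2.325, 0.244]
wrist_force: [0.2, -0.9, -1.8]
grip_width: 0.0225
```

```bash
python3 fz.py;  python3 - <<'E'
from cell import *
from h import *
s=sense();p=grab_frame("wrist");cv2.imwrite("pics/w15.png",p["img"])
print(s["qpos"].round(2),s["tcp_pos"])
Rz=Ro.from_euler("z",-40,degrees=True).as_matrix()
plan(s,(.47,.300,.21),down(-.145)@Rz)
plan(s,(.53,.12,.22),down(-.145)@Rz)
E
```

```text
23.0 tag xyz mm [-7.0000e-02 -3.8000e-01 -1.1702e+02] F [-0.88 -0.57  1.72] axis [0.0006 0.0035] [ 2.34  0.27 -1.86]
23.05 tag xyz mm [  -0.15   -0.51 -116.17] F [-0.26 -0.86  1.46] axis [0.0004 0.0029] [ 2.34  0.27 -1.86]
[-0.02  0.61 -0.13  2.23  2.34  0.27 -1.86] [ 0.58143116 -0.02353723  0.19270277]
n 6 total d cm [-11.14  32.35   1.73] w deg [22.07 18.52  0.11]
[5.26, 1.62, -1.51, 3.68, 3.09, 0.02]
[5.34, 1.52, -1.33, 3.68, 3.09, 0.02]
[5.41, 1.44, -1.13, 3.68, 3.09, 0.02]
[5.46, 1.38, -0.93, 3.68, 3.09, 0.02]
[5.51, 1.32, -0.72, 3.68, 3.09, 0.02]
[5.54, 1.28, -0.51, 3.68, 3.09, 0.02]
n 3 total d cm [-5.14 14.35  2.73] w deg [22.07 18.52  0.11]
[4.5, 1.63, -1.95, 7.36, 6.17, 0.04]
[4.69, 1.39, -1.64, 7.36, 6.17, 0.04]
[4.85, 1.2, -1.3, 7.36, 6.17, 0.04]
```

View pics/w15.png

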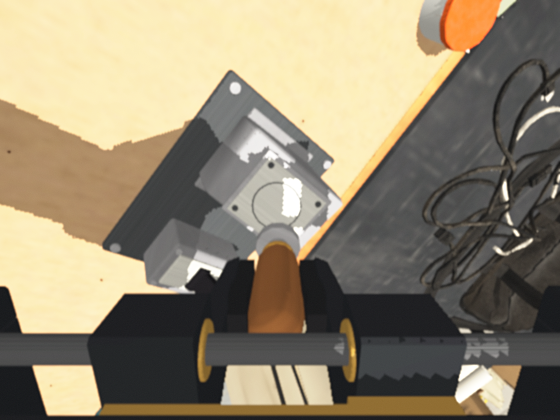

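Clean lift: the tag is free and back up. Next I'll untilt in moderate steps, watching the wrist singularity.

Emit:
send_rows:
  deltas: [1.5, 0.5, -0.8, 2.2, 1.9, 0, 1.5, 1.5, 0.5, -0.8, 2.2, 1.9, 0, 1.5, 1.5, 0.5, -0.6, 2.2, 1.9, 0, 1.5, 1.5, 0.5, -0.6, 2.2, 1.9, 0, 1.5, 1.5, 0.5, -0.6, 2.2, 1.9, 0, 1.5, 0, 0, 0, 0, 0, 0, 1.5]

```text
time_s: 23.85
tcp_pos: [0.5715, 0.0166, 0.2035]
eef_rot: [1.36, 2.421, 0.167]
wrist_force: [-0.1, -1.0, -1.6]
grip_width: 0.0222
```

```bash
cat > st3.py <<'E'
from cell import *
from h import *
import sys
s=sense(); print(s["time_s"],s["tcp_pos"].round(4),s["wrist_force"].round(1),round(s["grip_width"],4),s["qpos"].round(3))
Rm=Ro.from_rotvec(s["eef_rot"]).as_matrix(); D=down(-.145); rel=D.T@Rm
print("tilt deg",np.degrees(np.arccos(-Rm[2,2])).round(2),"axis",Rm[:,2].round(3),"yaw",np.degrees(np.arctan2(rel[1,0],rel[0,0])).round(1))
x,y,z,phi,rm=map(float,sys.argv[1:6])
plan(s,(x,y,z),D@Ro.from_euler("z",phi,degrees=True).as_matrix(),rmax=rm,tmax=float(sys.argv[6]) if len(sys.argv)>6 else 6)
E
python3 st3.py .50 .22 .22 -40 4
```

```text
23.85 [0.5715 0.0166 0.2035] [-0.1 -1.  -1.6] 0.0222 [-0.134  0.576 -0.084  2.128  1.15   0.205 -0.757]
tilt deg 21.7 axis [ 0.363 -0.071 -0.929] yaw -37.6
n 6 total d cm [-7.15 20.34  1.65] w deg [15.99 14.68 -0.33]
[3.36, 0.92, -0.93, 2.66, 2.45, -0.06]
[3.4, 0.88, -0.83, 2.66, 2.45, -0.06]
[3.43, 0.85, -0.72, 2.66, 2.45, -0.06]
[3.46, 0.82, -0.61, 2.66, 2.45, -0.06]
[3.48, 0.8, -0.5, 2.66, 2.45, -0.06]
[3.5, 0.78, -0.39, 2.66, 2.45, -0.06]
```

Emit:
send_rows:
  deltas: [2.0, 0.6, -0.8, 2.66, 2.45, 0, 1.5, 2.5, 0.8, -0.8, 2.66, 2.45, 0, 1.5, 3.0, 0.8, -0.7, 2.66, 2.45, 0, 1.5, 3.4, 0.8, -0.6, 2.66, 2.45, 0, 1.5, 3.4, 0.8, -0.5, 2.66, 2.45, 0, 1.5, 3.4, 0.8, -0.4, 2.66, 2.45, 0, 1.5, 0, 0, 0, 0, 0, 0, 1.5]

```text
time_s: 24.72
tcp_pos: [0.5121, 0.1939, 0.2232]
eef_rot: [1.534, 2.739, 0.002]
wrist_force: [0.2, -0.8, -2.1]
grip_width: 0.0226
```

```bash
python3 st3.py .4705 .3015 .195 -40 10; python3 st3.py .4705 .3015 .195 0 10
```

```text
24.725 [0.5121 0.1939 0.2232] [ 0.2 -0.8 -2.1] 0.0226 [-0.082  0.662 -0.612  1.808  0.502  0.829 -0.392]
tilt deg 0.17 axis [ 0.003  0.    -1.   ] yaw -39.8
n 2 total d cm [-4.16 10.76 -2.82] w deg [ 0.15  0.08 -0.21]
[5.68, 1.03, 1.41, 0.07, 0.04, -0.11]
[5.67, 1.04, 1.41, 0.07, 0.04, -0.11]
24.725 [0.5121 0.1939 0.2232] [ 0.2 -0.8 -2.1] 0.0226 [-0.082  0.662 -0.612  1.808  0.502  0.829 -0.392]
tilt deg 0.17 axis [ 0.003  0.    -1.   ] yaw -39.8
n 4 total d cm [-4.16 10.76 -2.82] w deg [1.700e-01 3.000e-02 3.979e+01]
[2.84, 0.52, 0.7, 0.04, 0.01, 9.95]
[2.88, 0.02, 0.7, 0.04, 0.01, 9.95]
[2.84, -0.48, 0.7, 0.04, 0.01, 9.95]
[2.72, -0.96, 0.71, 0.04, 0.01, 9.95]
```

Vertical again. I'll go back to above the stamp's spot with the original yaw.

Emit:
send_rows:
  deltas: [2.84, 0.52, 0.7, 0, 0, 9.95, 1.5, 2.88, 0, 0.7, 0, 0, 9.95, 1.5, 2.84, -0.5, 0.7, 0, 0, 9.95, 1.5, 2.72, -0.96, 0.7, 0, 0, 9.95, 1.5, 0, 0, 0, 0, 0, 0, 1.5, 0, 0, 0, 0, 0, 0, 1.5]

```text
time_s: 25.48
tcp_pos: [0.4703, 0.2976, 0.1954]
eef_rot: [2.376, 2.051, -0.001]
wrist_force: [0.6, -0.5, -1.7]
grip_width: 0.0225
```

```bash
python3 st3.py .4713 .3017 .0757 0 10; python3 - <<'E'
from cell import *
import cv2
p=grab_frame("wrist");cv2.imwrite("pics/w16.png",p["img"])
E
```

```text
25.475 [0.4703 0.2976 0.1954] [ 0.6 -0.5 -1.7] 0.0225 [-0.426  0.674 -0.372  1.814  0.356  0.72  -1.142]
tilt deg 0.18 axis [ 0.002 -0.003 -1.   ] yaw 0.1
n 2 total d cm [  0.1    0.41 -11.97] w deg [ 0.11  0.14 -0.1 ]
[0.23, 0.01, 5.99, 0.06, 0.07, -0.05]
[0.22, 0.01, 5.99, 0.06, 0.07, -0.05]
```

View pics/w16.png

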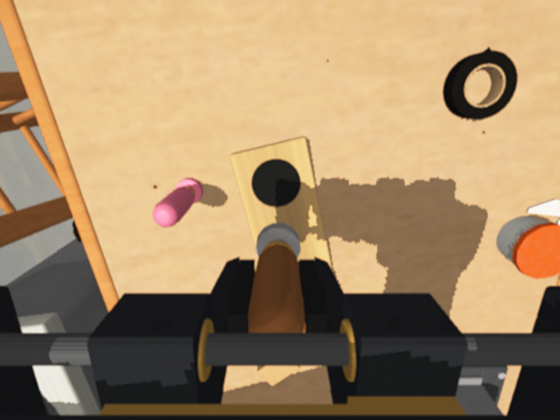

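The stamp hangs straight over its disc. I'll descend to 2 cm above it.

Emit:
send_rows:
  deltas: [0.15, 0, 3, 0.05, 0.07, 0, 1.5, 0.15, 0, 4, 0.05, 0.07, 0, 1.5, 0.15, 0, 3, 0, 0, 0, 1.5, 0, 0, 1.5, 0, 0, 0, 1.5, 0, 0, 0, 0, 0, 0, 1.5, 0, 0, 0, 0, 0, 0, 1.5]

```text
time_s: 26.28
tcp_pos: [0.4708, 0.3049, 0.0819]
eef_rot: [-2.376, -2.05, -0.005]
wrist_force: [-0.3, 0.2, -1.1]
grip_width: 0.0227
```

```bash
python3 st3.py .4713 .3017 .0565 0 10
```

```text
26.275 [0.4708 0.3049 0.0819] [-0.3  0.2 -1.1] 0.0227 [-0.495  0.847 -0.273  1.879  0.452  0.472 -1.233]
tilt deg 0.26 axis [ 0.001  0.005 -1.   ] yaw 0.1
n 1 total d cm [ 0.05 -0.32 -2.54] w deg [-0.   -0.26 -0.11]
[-0.33, 0.09, 2.54, -0.0, -0.26, -0.11]
```

Emit:
send_rows:
  deltas: [-0.32, 0.07, 1.0, 0, -0.2, 0, 1.5, 0, 0, 0.8, 0, 0, 0, 1.5, 0, 0, 0.4, 0, 0, 0, 1.5, 0, 0, 0, 0, 0, 0, 1.5, 0, 0, 0, 0, 0, 0, 1.5]

```text
time_s: 26.9
tcp_pos: [0.4702, 0.3018, 0.059]
eef_rot: [-2.377, -2.052, 0.001]
wrist_force: [0.3, -0.1, -1.4]
grip_width: 0.0225
```

```bash
python3 st3.py .4713 .3017 .0555 0 10; python3 - <<'E'
from cell import *
import cv2
p=grab_frame("wrist");cv2.imwrite("pics/w17.png",p["img"])
E
```

```text
26.9 [0.4702 0.3018 0.059 ] [ 0.3 -0.1 -1.4] 0.0225 [-0.508  0.884 -0.246  1.889  0.471  0.426 -1.246]
tilt deg 0.08 axis [-0.001  0.    -1.   ] yaw 0.1
n 1 total d cm [ 0.11 -0.01 -0.35] w deg [-0.08 -0.01 -0.08]
[0.01, 0.11, 0.35, -0.08, -0.01, -0.08]
```

View pics/w17.png

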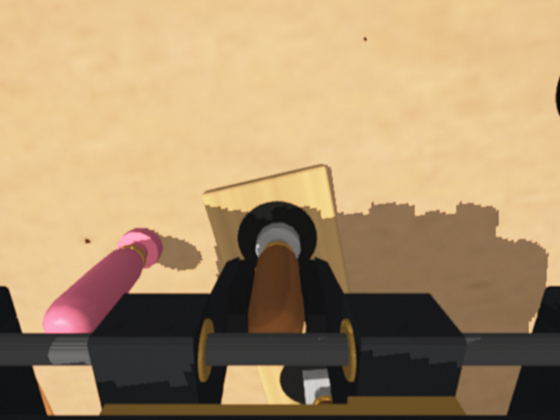

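Emit:
send_rows:
  deltas: [0, 0.1, 0.2, 0, 0, 0, 1.5, 0, 0, 0.1, 0, 0, 0, 1.5, 0, 0, 0, 0, 0, 0, 1.5, 0, 0, 0, 0, 0, 0, 1.5]

```text
time_s: 27.45
tcp_pos: [0.4711, 0.3014, 0.0559]
eef_rot: [-2.377, -2.052, 0.002]
wrist_force: [-0.4, -0.4, -1.8]
grip_width: 0.0226
```

Emit:
send_rows:
  deltas: [0, 0, 0.05, 0, 0, 0, 1.5, 0, 0, 0, 0, 0, 0, 1.5, 0, 0, 0, 0, 0, 0, 1.5]

```text
time_s: 27.82
tcp_pos: [0.4712, 0.3016, 0.0556]
eef_rot: [-2.377, -2.052, 0.001]
wrist_force: [-1.2, 0.4, 1.0]
grip_width: 0.0225
```

Force changed from −1.8 to +1.0 N at the original height, so it's seated. Release.

Emit:
send_rows:
  deltas: [0, 0, 0, 0, 0, 0, 2.4, 0, 0, 0, 0, 0, 0, 2.6, 0, 0, 0, 0, 0, 0, 3.0, 0, 0, 0, 0, 0, 0, 4.0, 0, 0, 0, 0, 0, 0, 6.0, 0, 0, 0, 0, 0, 0, 8.0, 0, 0, 0, 0, 0, 0, 8.0, 0, 0, 0, 0, 0, 0, 8.0, 0, 0, 0, 0, 0, 0, 8.0]

```text
time_s: 28.95
tcp_pos: [0.4711, 0.3015, 0.0554]
eef_rot: [-2.377, -2.052, 0.002]
wrist_force: [0.4, 0.1, -0.6]
grip_width: 0.0802
```

Emit:
send_rows:
  deltas: [0, 0, -1.0, 0, 0, 0, 8.0, 0, 0, -3, 0, 0, 0, 8.0, 0, 0, -5, 0, 0, 0, 8.0, 0, 0, -5, 0, 0, 0, 8.0, 0, 0, -3, 0, 0, 0, 8.0, -4, 0, -1, 0, 0, 0, 8.0, -5, 0, 0, 0, 0, 0, 8.0, -3, 0, 0, 0, 0, 0, 8.0, 0, 0, 0, 0, 0, 0, 8.0]

```text
time_s: 30.08
tcp_pos: [0.4537, 0.1799, 0.2359]
eef_rot: [2.382, 2.048, -0.004]
wrist_force: [-0.3, 0.5, -0.7]
grip_width: 0.0797
```

```bash
python3 - <<'E'
from cell import *
from h import *
import pickle
s=sense(); print(s["time_s"],s["tcp_pos"],s["wrist_force"],s["grip_width"])
p=grab_frame("wrist");cv2.imwrite("pics/w18.png",p["img"])
q=grab_frame("scene");cv2.imwrite("pics/s18.png",q["img"]); t=grab_frame("top");cv2.imwrite("pics/t18.png",t["img"])
pickle.dump((p,q,t),open("end.pkl","wb"))
E
```

```text
30.075 [0.45365194 0.17991855 0.23593325] [-0.30897786  0.45655534 -0.65190505] 0.07970341756410926
```

View pics/w18.png

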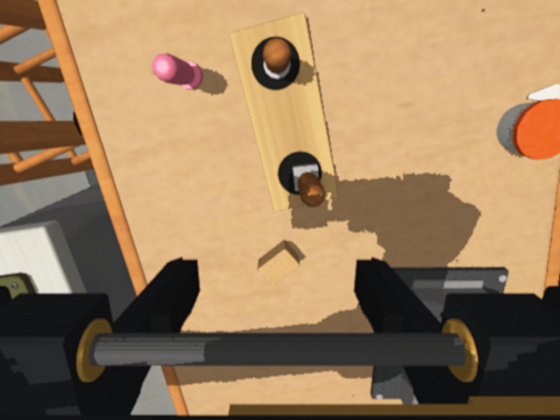

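View pics/s18.png

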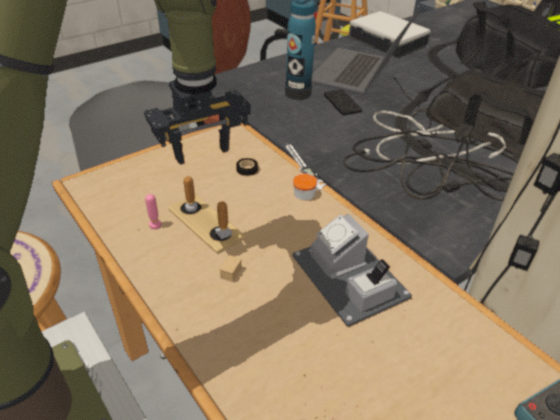

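View pics/t18.png

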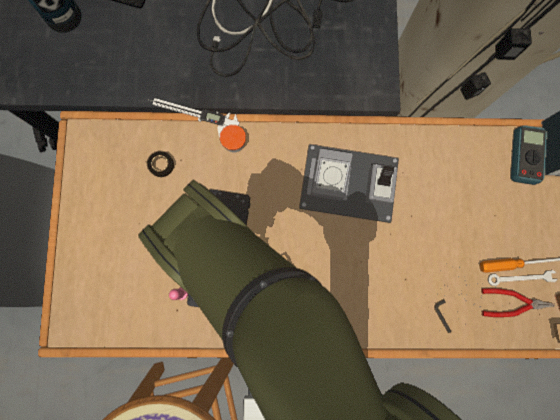

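The scene view matches the start: the round stamp is upright on its disc at (190,195), the square stamp, tape, tub and block are unmoved, and the lever leans back. I'll do a numeric comparison, then hand in.

```bash
python3 - <<'E'
from cell import *
from h import *
import pickle
a=pickle.load(open("ps.pkl","rb"))["scene"]; b=grab_frame("scene")
A=cv2.resize(a["img"][165:285,135:265],None,fx=3,fy=3,interpolation=cv2.INTER_CUBIC);B=cv2.resize(b["img"][165:285,135:265],None,fx=3,fy=3,interpolation=cv2.INTER_CUBIC)
cv2.imwrite("pics/cmp.png",np.hstack([A,B]))
for n,(x,y,w,h) in dict(round=(180,170,22,46),square=(212,196,22,46),tape=(230,152,34,28),tub=(288,168,34,36),block=(214,252,34,32),tag=(312,210,56,50)).items():
    t=a["img"][y:y+h,x:x+w]; m=b["img"][y-8:y+h+8,x-8:x+w+8]; r=cv2.matchTemplate(m,t,cv2.TM_CCOEFF_NORMED); _,v,_,l=cv2.minMaxLoc(r); print(n,round(v,3),"shift",l[0]-8,l[1]-8)
E
```

```text
round 0.994 shift 0 0
square 0.932 shift 0 0
tape 0.999 shift 0 0
tub 0.998 shift 0 0
block 0.897 shift 0 0
tag 0.875 shift 1 0
```

View pics/cmp.png

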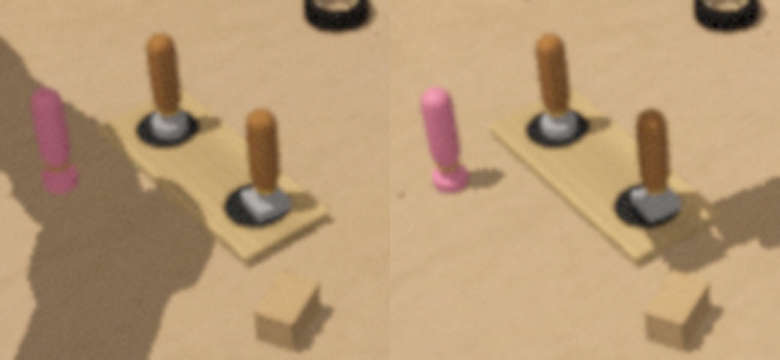

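Nothing has moved; the only differences are shadows. Handing in.

```bash
python3 -c "
from cell import *
print(finish_job(), sense()['time_s'])"
```

```text
the job is handed in; nothing more can be done
the job is handed in; nothing more can be done
```

The job is done and handed in at about 30 s on the robot's clock.

- **Lever:** I pulled it fully off until the force rose at its stop (8.7 N at −0.6 rad by geometry). I then threw it fully on, again against the stop (about 15 N sideways). The pictures afterwards show it leaning back, on.
- **Stamping:** I set the round stamp on the tag with its axis within about 0.1° of the tag's normal. It was held at about 6 mm of bed travel for more than 1 s, with a reading of about 9.4 N plus roughly 1.2 N of stamp weight. Travel gave 6.0 mm, but force gave about 5.6 mm. I then lifted straight off along the normal.
- **Centring:** The die was inside the circle but about 2 mm off centre by the wrist picture, leaving an estimated 4–5 mm of margin.
- **Put back:** The stamp was set down upright on its disc at its original height, where the contact force showed, and released. In the last check the two stamps, the tape roll, the tub and the wood block showed no pixel shift from the start picture. The tag matched with a 1-pixel shift at a lower score, which I put down to shadow. The gripper is well clear.
- **One hitch:** The first tilt over the tag was cut short because joint 6 was close to its limit, and joint 7 came near its own (−2.48 of −2.66). I turned the round stamp about its axis to get round this, with the arm well above the tag.

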